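Uncouple the blow nozzles and stow them in their case

TASK

Put the compressed-air blow nozzles away: first raise the stiff lid of the plywood case until it stands upright (do not lay it over backwards), then free each nozzle on the outlet bar by drawing back the spring sleeve of its coupler and letting it snap fully home, and lay every nozzle in the case while the lid is still standing. When all are in, shut the lid completely; leave the sanding block, glue bottle and tape measure where they are.

Things in the scene. Friction and masses are not known exactly. Their poses are not given: they have to be found in the camera images.
- outlet_bar: Fixed compressed-air outlet bar: dark steel base 230 x 280 x 10 mm with four quick couplers in a row, axes level, 62 mm above the bench, facing the robot. Origin on the bench below the front faces of the resting sleeves, mid-row; x is the way a sleeve is drawn back, y along the row to the left: couplers 0 to 3 at y = +105, +35, -35, -105 mm. Aluminium bar behind at x = 70 to 106 mm, top 85 mm high.
- cradles (a point): Point on the outlet bar, mid-row, at axis height, 62 mm in front of the sleeves' front faces (axes as the bar). Each coupler has a narrow V cradle of steel there, 100 mm long, under 22 mm wide, its edges 8 mm below the axis, with an 18 mm wide stop plate 116 mm in front of the sleeve faces, as high as the axis.
- case: Fixed plywood storage case, outside 152 (x) x 232 (y) x 45 mm high, walls and floor 6 mm, inside 140 x 220 mm; it has no dividers. Origin at the centre of its underside on the bench; x points from its front (handle side) to its rear hinge, y to the left.
- case_floor (a point): Centre of the case's inner floor, 6 mm above the bench; axes as case.
- case_hinge (a point): Middle of the lid's hinge axis, on the rear top edge of the case, 46 mm above the bench; the axis runs along the case's y.
- lid_bar (a point): Middle of the lid's handle: a round steel bar 10 mm thick and 100 mm long along the case's y, held by two side arms 38 mm in front of the lid's front edge (33 mm clear gap between bar and lid). It is 190 mm from the hinge axis and 4 mm above the hinge when the lid is shut.
- lid (a joint): Angle of the case lid (8 mm plywood, 152 mm deep): 0 shut, grows as the front edge rises, 1.57 straight up, stops at 2.4 leaning far back. Stiff friction hinge (about 0.4 N m, with the lid's weight about 3 N at the bar): it stays where it is left and does not fall shut by itself.
- sleeve_0_mid (a point): Centre of the spring sleeve of coupler 0, on its axis: a steel tube 30 mm in diameter, 34 mm long, with a 33 mm rim round its rear 8 mm; x is the way it is drawn back. About 36 mm of stem and nut lies free behind it; neighbouring sleeves are 70 mm apart, centre to centre.
- sleeve_0 (a joint): How far sleeve 0 is drawn back, m: 0 home, 0.014 at its stop. Its spring pulls home with 4 N at rest, 10 N at the stop. Past 4.5 mm the lock is off, and from there to the stop a kicker driven by the sleeve (2.6 times its speed) pushes the nozzle forward, 24 mm in all and clear of the coupler, onto its cradle; so draw it slowly and to the stop. With the sleeve home a nozzle not kicked out is locked.
- nozzle_0_mid (a point): Centre of the eight-sided brass body (22 mm across flats, 50 mm long) of blow nozzle 0: steel tip tapering 24 mm further to -x, thin neck with a 20 mm collar standing out 20 mm to +x; 94 mm in all, 90 g. x along the nozzle to the collar. At the start locked in coupler 0, 27 mm in front of the sleeve face; an absent one leaves its coupler empty.
- sleeve_1_mid (a point): Centre of the spring sleeve of coupler 1, on its axis: a steel tube 30 mm in diameter, 34 mm long, with a 33 mm rim round its rear 8 mm; x is the way it is drawn back. About 36 mm of stem and nut lies free behind it; neighbouring sleeves are 70 mm apart, centre to centre.
- sleeve_1 (a joint): How far sleeve 1 is drawn back, m: 0 home, 0.014 at its stop. Its spring pulls home with 4 N at rest, 10 N at the stop. Past 4.5 mm the lock is off, and from there to the stop a kicker driven by the sleeve (2.6 times its speed) pushes the nozzle forward, 24 mm in all and clear of the coupler, onto its cradle; so draw it slowly and to the stop. With the sleeve home a nozzle not kicked out is locked.
- nozzle_1_mid (a point): Centre of the eight-sided brass body (22 mm across flats, 50 mm long) of blow nozzle 1: steel tip tapering 24 mm further to -x, thin neck with a 20 mm collar standing out 20 mm to +x; 94 mm in all, 90 g. x along the nozzle to the collar. At the start locked in coupler 1, 27 mm in front of the sleeve face; an absent one leaves its coupler empty.
- sleeve_2_mid (a point): Centre of the spring sleeve of coupler 2, on its axis: a steel tube 30 mm in diameter, 34 mm long, with a 33 mm rim round its rear 8 mm; x is the way it is drawn back. About 36 mm of stem and nut lies free behind it; neighbouring sleeves are 70 mm apart, centre to centre.
- sleeve_2 (a joint): How far sleeve 2 is drawn back, m: 0 home, 0.014 at its stop. Its spring pulls home with 4 N at rest, 10 N at the stop. Past 4.5 mm the lock is off, and from there to the stop a kicker driven by the sleeve (2.6 times its speed) pushes the nozzle forward, 24 mm in all and clear of the coupler, onto its cradle; so draw it slowly and to the stop. With the sleeve home a nozzle not kicked out is locked.
- nozzle_2_mid (a point): Centre of the eight-sided brass body (22 mm across flats, 50 mm long) of blow nozzle 2: steel tip tapering 24 mm further to -x, thin neck with a 20 mm collar standing out 20 mm to +x; 94 mm in all, 90 g. x along the nozzle to the collar. At the start locked in coupler 2, 27 mm in front of the sleeve face; an absent one leaves its coupler empty.
- sleeve_3_mid (a point): Centre of the spring sleeve of coupler 3, on its axis: a steel tube 30 mm in diameter, 34 mm long, with a 33 mm rim round its rear 8 mm; x is the way it is drawn back. About 36 mm of stem and nut lies free behind it; neighbouring sleeves are 70 mm apart, centre to centre.
- sleeve_3 (a joint): How far sleeve 3 is drawn back, m: 0 home, 0.014 at its stop. Its spring pulls home with 4 N at rest, 10 N at the stop. Past 4.5 mm the lock is off, and from there to the stop a kicker driven by the sleeve (2.6 times its speed) pushes the nozzle forward, 24 mm in all and clear of the coupler, onto its cradle; so draw it slowly and to the stop. With the sleeve home a nozzle not kicked out is locked.
- nozzle_3_mid (a point): Centre of the eight-sided brass body (22 mm across flats, 50 mm long) of blow nozzle 3: steel tip tapering 24 mm further to -x, thin neck with a 20 mm collar standing out 20 mm to +x; 94 mm in all, 90 g. x along the nozzle to the collar. At the start locked in coupler 3, 27 mm in front of the sleeve face; an absent one leaves its coupler empty.
- sand_block: Black sanding block 66 x 111 x 30 mm, a bystander. Origin at the centre of its underside.
- glue_bottle: White glue bottle with a red nozzle, 60 mm wide, 170 mm tall, a bystander. Origin at the centre of its underside.
- tape_measure: Yellow tape measure 34 x 82 x 64 mm, a bystander. Origin at the centre of its underside.
There are look-alikes about, which are no part of the job. Leave any green look-alike of the part that bears nozzle_3_mid alone.

How it is judged:
By the outcome, as a careful person would: the job done as asked, in the order asked, and still so for the second after the job is handed in, with the robot touching nothing.
Of nozzle_0, nozzle_1, nozzle_2, nozzle_3 only 2 to 4 are there at a start; the rules pass over those that are not, and their reading is None.
At some moment in a run one of nozzle_0, nozzle_1, nozzle_2, nozzle_3 may be knocked a few centimetres aside while the robot is not near it.
Once in a run the grip may slacken for a moment while it holds something.
It also fails if it takes over 210 s, if anything falls off the work surface, if the arm or the gripper's body presses on something with over 40 N, if the wrist force passes 120 N, or if a joint passes its speed limit or range.

ROBOT

A 7-joint arm with a two-finger parallel gripper is mounted at the origin on a cart in front of the work surface, level with it; the furniture and walls round the work are solid. World frame = base frame: x ahead of the robot, y to its left, z up, the work surface at z = 0. Lengths are in m, angles in rad, forces in N, time in s.
With the tool pointing down it reaches from about 0.4 to 0.85 m from the base axis. Payload 10.4 kg.
Tool frame: the origin (TCP) lies on the centre line of the jaws, within the pads' length; the fingertips stand 14 mm ahead of it and the grasp point (between the pads) lies 5 mm behind it (tip_reach is the z of the fingertips in the tool frame, in m); z points along the fingers, x is the direction in which the jaws open and shut, and the axes are right-handed (so a half turn about z gives the same grasp; the last joint's range is limited). The gripper opens to 87 mm and grips with 3 to 60 N. Pads are 19 mm wide; open, the fingers measure 117 mm over their backs; the gripper's body (75 mm by 190 mm) begins 51 mm behind the grasp point.
Start: joints at [1.289, 0.332, -0.065, 1.46, 0.022, 1.35, -0.088], TCP at [0.16, -0.604, 0.237] pointing down, gripper open.
Joint ranges: [-2.6, 2.6], [-0.5, 2.12], [-1.47, 1.34], [0.16, 2.42], [-1.27, 4.41], [0.06, 2.06], [-2.6, 2.6]. Speed limits (rad/s): [2.22, 2.22, 2.79, 2.79, 3.14, 3.14, 3.14].

INTERFACE

Orientations are given as a unit quaternion [x, y, z, w].
In Python, from bench import * gives the robot as it stands.
- The arm moves only by the tool carry_out, never from a script. Its argument "rows" is a list of rows, each a list of 5 numbers: the closure, from -1 (fully open) to 1 (shut), so that 0 is half open, then the shift along the tool's x, y, z in units of 30 mm (1.0 is 30 mm), then the turn about the tool's z in units of 5 degrees (1.0 is 5 degrees). In form: [[jaw, x, y, z, turn], ...]. A call has 1 to 20 rows; each row shifts and turns the pose as measured when the row begins, along the tool's axes as they then stand; what a row does not reach is not made up. A row lasts 1/12 s, in which the tool goes at most 41.7 mm and 7.16 degrees, less where a joint would pass 70% of its speed; a pose out of reach is approached as far as the arm can. A call is refused whole if a number of a shift passes 1 or a number of a turn 1, either way. A call with a gripper value outside its range is refused whole. The fingers move at their own pace and stop on an object; "force" is the grip in N (left out, the last holds). Time passes only in rows, so rows that do not move let the fingers close. It gives the time, the measured TCP pose, the force and the opening at its end, in the units of the state.
- read_state(): the state, without advancing time (a new reading comes with each control period).
- camera(name): name is "scene" or "top" or "wrist"; returns the picture (384x512x3 uint8, blue, green, red); there is no depth.
- camera_info(name): a dict with "fx", "fy", "cx", "cy" (pixels), "extrinsics" (4x4, takes a point from camera to world coordinates); the wrist camera has in their place "tool_from_camera" (4x4, takes a point from camera to tool coordinates, whose origin is the TCP and whose axes are the tool frame's). Camera axes: x right, y down, z forward; pixel columns grow to the right and rows downward; lengths in m; the calibration is good to about 2 mm. A picture is of the moment at which its call begins: read the wrist's pose just before it. camera_info takes no time and is no camera call.
- close_job(): hands the job in, once; it reports no verdict.
Trained networks look in the newest picture that a camera, given by its name, has taken for a name from the list of things; names that differ only in an ending like _2 or _b are one class to them, and where a whole thing is asked for, a point or a joint stands for the part that bears it (a point fixed in the world has none). Each returns a list of dicts, best first, with "conf" (0 to 1); they miss things now and then, are a little off and sometimes report something else, mostly with a low value. They report only what shows in the picture. A call takes as long as a camera call. They do not tell look-alikes from the thing itself.
- recognise(query, camera): "box" ([centre column, centre row, width, height] in pixels, round what is visible of it).
- silhouettes(query, camera): "mask" (384x512 bool, what is visible of it) and "box" ([centre column, centre row, width, height] in pixels, round what is visible of it).
- pinpoint(query, camera): "xy" ([column, row] in pixels: a listed point, or the origin of a listed thing).
The state is a dict: "time": time; "joint_positions": joint angles; "joint_vel": joint speeds; "joint_torque": joint torques, N m; "ee_pos": TCP position; "eef_rot": TCP orientation; "ft_force": force on the tool from outside, world axes, zero at the start; "torque": the same for the moment, N m; "width": finger opening in m.
Only numpy, scipy, OpenCV 4.12 (cv2) and the standard library are available. Lean on these libraries where they do the work, as an engineer would, in place of code of your own. Each camera call takes 0.05 s, during which the arm holds its last target. There are 200 camera calls.

## Working session

There is one attempt and no reset: what is moved stays moved. The work goes in short steps, Python scripts to look and compute and a tool call to move; the robot and the scene stay as the last step left them, time stands still between calls to the robot, and variables do not carry over. Pictures are saved under pics/ and viewed, about 12 in all and at most 16, crops included, and the job is handed in when it is done.

Besides the shell and the picture viewer there is one more tool, called after ">>>" in YAML: its name, and indented under it one key for each argument. carry_out: Moves the arm, as the interface text tells. Its arguments: {"type":"object","properties":{"rows":{"type":"array","items":{"type":"array","items":{"type":"number"}}},"force":{"type":"number"}},"required":["rows"]}

```bash
mkdir -p pics; ls; python3 - <<'E'
from bench import *
import cv2,numpy as np
s=read_state();print({k:np.round(v,3).tolist() for k,v in s.items()})
for n in("scene","top"):
    im=camera(n);cv2.imwrite(f'pics/{n}0.png',im);i=camera_info(n);print(n,i['fx'],i['cx'],i['cy'],np.round(i['extrinsics'],3).tolist())
print(camera_info('wrist'))
E
```

```text
pics
{'time': 0.0, 'joint_positions': [1.289, 0.333, -0.065, 1.461, 0.022, 1.35, -0.088], 'joint_vel': [0.002, -0.0, 0.0, 0.001, -0.002, 0.001, -0.0], 'joint_torque': [-0.0, -62.326, 0.025, -38.989, -0.061, 0.04, 0.0], 'ee_pos': [0.16, -0.604, 0.236], 'eef_rot': [0.792, -0.61, -0.001, -0.0], 'ft_force': [0.328, -0.127, 0.356], 'torque': [-0.012, -0.009, -0.009], 'width': 0.087}
scene 433.63545956477344 252.2769941024988 194.08371404040898 [[-0.44, -0.365, 0.821, -0.729], [-0.898, 0.182, -0.4, 0.538], [-0.003, -0.913, -0.408, 0.682], [0.0, 0.0, 0.0, 1.0]]
top 465.3914068339638 257.36544676464 188.145678217831 [[0.03, -0.993, 0.116, 0.348], [-0.999, -0.028, 0.015, -0.1], [-0.011, -0.117, -0.993, 1.621], [0.0, 0.0, 0.0, 1.0]]
{'fx': 310.9745990019274, 'fy': 310.9745990019274, 'cx': 253.28250315931675, 'cy': 196.46669972834758, 'tool_from_camera': array([[ 9.99999463e-01,  9.94018385e-04,  2.94523600e-04,
        -1.48468903e-03],
       [-1.03660241e-03,  9.63196860e-01,  2.68794968e-01,
        -7.25233487e-02],
       [-1.64970660e-05, -2.68795129e-01,  9.63197372e-01,
        -1.49491466e-01],
       [ 0.00000000e+00,  0.00000000e+00,  0.00000000e+00,
         1.00000000e+00]])}
```

View pics/scene0.png

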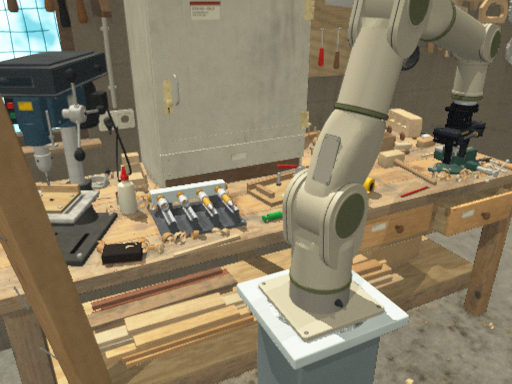

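View pics/top0.png

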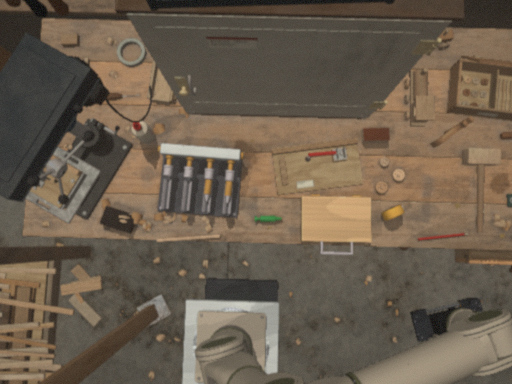

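The scene view shows the outlet bar at about (195,212), the green look-alike at (272,216), and the case hidden behind the arm. In the top view the outlet bar is at (200,182), the green look-alike nozzle at (267,218), and the case at (337,218) with its handle at (337,248). The glue bottle is at (138,128), the sanding block at (119,219) and the tape measure at (392,213).

```bash
cat > h.py <<'E'
from bench import *
import cv2,numpy as np
from scipy.spatial.transform import Rotation as R
def cam(n):
    i=camera_info(n)
    if n!='wrist': return i,np.array(i['extrinsics'])
    s=read_state();T=np.eye(4);T[:3,:3]=R.from_quat(s['eef_rot']).as_matrix();T[:3,3]=s['ee_pos']
    return i,T@np.array(i['tool_from_camera'])
def ray(n,xy,z,C=None):
    i,T=C or cam(n)
    d=T[:3,:3]@[(xy[0]-i['cx'])/i['fx'],(xy[1]-i['cy'])/i['fy'],1];o=T[:3,3]
    return o+d*(z-o[2])/d[2]
def proj(n,p,C=None):
    i,T=C or cam(n);q=np.linalg.inv(T)@np.r_[p,1]
    return np.array([i['fx']*q[0]/q[2]+i['cx'],i['fy']*q[1]/q[2]+i['cy']])
def st():
    s=read_state();r=R.from_quat(s['eef_rot']).as_matrix()
    print('t',round(s['time'],2),'p',np.round(s['ee_pos'],4),'x',np.round(r[:,0],3),'y',np.round(r[:,1],3),'z',np.round(r[:,2],3),'F',np.round(s['ft_force'],1),'w',round(s['width'],4),'j',np.round(s['joint_positions'],2))
def togo(P,yaw=None):
    """remaining moves to TCP P in tool units (30 mm); yaw: world angle of tool x, mod pi, in 5 deg units"""
    s=read_state();r=R.from_quat(s['eef_rot']).as_matrix()
    d=r.T@(np.array(P)-s['ee_pos'])/0.03
    out=np.round(d,2)
    if yaw is not None:
        c=np.arctan2(r[1,0],r[0,0]);e=(yaw-c+np.pi/2)%np.pi-np.pi/2
        print('turn units',round(-np.degrees(e)/5,2))  # tool z down: + turn is - world yaw
    print('tool units',out)
E
python3 - <<'E'
from h import *
C=cam('top');im=camera('top')
cv2.imwrite('pics/barcrop.png',cv2.resize(im[130:270,140:420],None,fx=2.85,fy=2.85,interpolation=cv2.INTER_CUBIC))
zs=dict(outlet_bar=0,case=0,cradles=.062,case_hinge=.046,lid_bar=.05,case_floor=.006,sand_block=0,glue_bottle=0,tape_measure=0)
for k in range(4): zs[f'nozzle_{k}_mid']=.062
for k in range(4): zs[f'sleeve_{k}_mid']=.062
for q,z in zs.items():
    for d in pinpoint(q,'top')[:5]: print(q,np.round(d['xy'],1),round(d['conf'],2),np.round(ray('top',d['xy'],z,C),3))
E
```

```text
outlet_bar [201.6 181.6] 0.83 [0.556 0.121 0.   ]
outlet_bar [332.3 196.2] 0.49 [ 0.518 -0.338  0.   ]
case [330.9 219.1] 0.95 [ 0.438 -0.334  0.   ]
case [394.1 207.9] 0.18 [ 0.483 -0.553  0.   ]
cradles [197.2 197.2] 0.71 [0.495 0.125 0.062]
cradles [208.  172.9] 0.27 [0.578 0.092 0.062]
case_hinge [334.  195.1] 0.62 [ 0.517 -0.337  0.046]
lid_bar [335.5 256.7] 0.71 [ 0.31  -0.344  0.05 ]
lid_bar [168.8 169.8] 0.36 [0.587 0.228 0.05 ]
sand_block [145.2 136.1] 0.3 [0.714 0.329 0.   ]
glue_bottle [146.6 135.5] 0.81 [0.716 0.324 0.   ]
glue_bottle [333.1 252.8] 0.56 [ 0.322 -0.343  0.   ]
tape_measure [335.2 194.7] 0.59 [ 0.523 -0.348  0.   ]
tape_measure [394.6 209.6] 0.52 [ 0.477 -0.555  0.   ]
nozzle_2_mid [206.  183.1] 0.5 [0.543 0.097 0.062]
nozzle_3_mid [266.7 217.5] 0.69 [ 0.433 -0.111  0.062]
nozzle_3_mid [226.8 190. ] 0.57 [0.522 0.026 0.062]
nozzle_3_mid [208.8 178.2] 0.2 [0.56  0.088 0.062]
sleeve_0_mid [169.4 168.3] 0.43 [0.591 0.224 0.062]
sleeve_0_mid [119.5 217.5] 0.16 [0.419 0.383 0.062]
sleeve_1_mid [228.  189.2] 0.62 [0.525 0.022 0.062]
sleeve_1_mid [187.7 170.8] 0.48 [0.584 0.161 0.062]
sleeve_2_mid [209.9 176.8] 0.62 [0.565 0.085 0.062]
sleeve_3_mid [229.2 174.8] 0.4 [0.574 0.02  0.062]
```

View pics/barcrop.png

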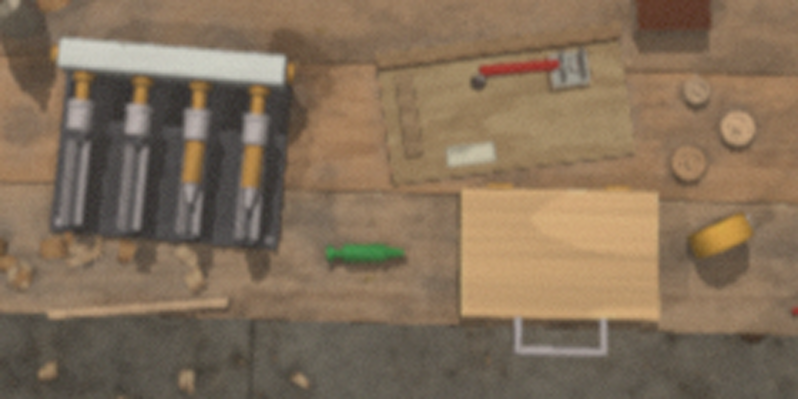

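Nozzle candidates: coupler 2 nozzle at top (208,183) and coupler 3 nozzle at (228,190), both brass. The green look-alike at (267,218) is to be left alone. Couplers 0 and 1 (168,180 and 188,181) show empty cradles. The brass ones in couplers 2 and 3 are the nozzles to move. Case candidates: the closed box with handle at (337,219), and the plain board at (317,170), which is only a board. Next I go over the case handle.

```bash
python3 - <<'E'
from h import *
C=cam('top')
def cr(x,y): return (140+x/2.85-.33,130+y/2.85-.33)
print('lid',[np.round(ray('top',cr(*p),.053,C),3).tolist() for p in((461,190),(659,190),(659,318),(461,318))])
print('bar',[np.round(ray('top',cr(*p),.05,C),3).tolist() for p in((519,351),(604,352))])
print('barbase',[np.round(ray('top',cr(*p),.01,C),3).tolist() for p in((52,228),(278,247))])
print('albar',[np.round(ray('top',cr(*p),.085,C),3).tolist() for p in((60,38),(286,55),(284,83),(58,66))])
st();togo((.312,-.342,.2),0.0)
E
```

```text
lid [[0.509, -0.226, 0.053], [0.515, -0.461, 0.053], [0.365, -0.461, 0.053], [0.358, -0.229, 0.053]]
bar [[0.321, -0.298, 0.05], [0.323, -0.397, 0.05]]
barbase [[0.452, 0.267, 0.01], [0.437, -0.009, 0.01]]
albar [[0.672, 0.253, 0.085], [0.659, -0.015, 0.085], [0.626, -0.014, 0.085], [0.639, 0.253, 0.085]]
t 1.0 p [ 0.16   -0.6042  0.2365] x [ 0.256 -0.967  0.   ] y [-0.967 -0.256 -0.   ] z [ 0. -0. -1.] F [-0.1 -0.9  0.2] w 0.0871 j [ 1.29  0.33 -0.06  1.46  0.02  1.35 -0.09]
turn units -15.03
tool units [-7.15 -7.13  1.22]
```

>>> carry_out:
  rows:
    - [-1,-0.9,-0.9,0,0]
    - [-1,-0.9,-0.9,0,0]
    - [-1,-0.9,-0.9,0,0]
    - [-1,-0.9,-0.9,0,0]
    - [-1,-0.9,-0.9,0.2,0]
    - [-1,-0.9,-0.9,0.2,0]
    - [-1,-0.9,-0.9,0.2,0]
    - [-1,-0.9,-0.9,0.2,0]

```text
time: 1.67
ee_pos: [0.3135, -0.3371, 0.2107]
eef_rot: [0.788, -0.616, 0.001, 0.003]
ft_force: [2.1, -0.2, 1.2]
width: 0.0871
```

>>> carry_out:
  rows:
    - [-1,0,0,0,-1]
    - [-1,0,0,0,-1]
    - [-1,0,0,0,-1]
    - [-1,0,0,0,-1]
    - [-1,0,0,0,-1]
    - [-1,0,0,0,-1]
    - [-1,0,0,0,-1]
    - [-1,0,0,0,-1]
    - [-1,0,0,0,-1]
    - [-1,0,0,0,-1]
    - [-1,0,0,0,-1]
    - [-1,0,0,0,-1]
    - [-1,0,0,0,-1]
    - [-1,0,0,0,-1]
    - [-1,0,0,0,-1]
    - [-1,0,0,0,0]

```text
time: 3.0
ee_pos: [0.3198, -0.327, 0.2123]
eef_rot: [1.0, 0.031, 0.001, 0.004]
ft_force: [1.1, 0.5, 0.6]
width: 0.0869
```

```bash
python3 - <<'E'
from h import *
st();C=cam('wrist');im=camera('wrist');cv2.imwrite('pics/w1.png',im)
for q,z in(('lid_bar',.05),('case_hinge',.046),('case',0)):
    for d in pinpoint(q,'wrist')[:2]: print(q,np.round(d['xy'],1),round(d['conf'],2),np.round(ray('wrist',d['xy'],z,C),3))
print(proj('wrist',(.322,-.347,.05),C))
E
```

```text
t 3.0 p [ 0.3198 -0.327   0.2123] x [0.998 0.062 0.001] y [ 0.062 -0.998  0.009] z [ 0.001 -0.009 -1.   ] F [1.1 0.5 0.6] w 0.0869 j [ 1.   -0.01 -0.3   1.91  0.    1.24  0.76]
lid_bar [256.2 202.3] 0.61 [ 0.323 -0.347  0.05 ]
case_hinge [434.  206.3] 0.81 [ 0.513 -0.341  0.046]
case [350.  190.1] 0.7 [ 0.436 -0.34   0.   ]
[255.13471224 202.34178151]
```

View pics/w1.png

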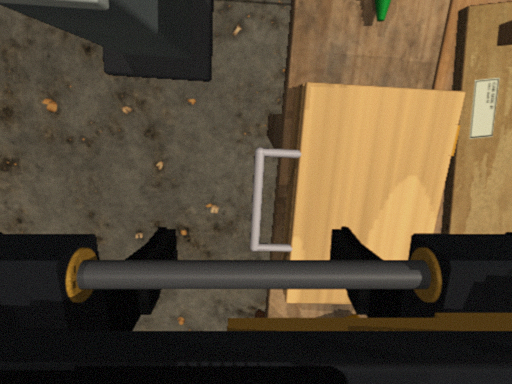

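>>> carry_out:
  rows:
    - [0.2,0.06,0.6,0,0.5]
    - [0.2,0,0,0,0]
    - [0.2,0,0,1,0]
    - [0.2,0,0,1,0]
    - [0.2,0,0,1,0]

```text
time: 3.62
ee_pos: [0.3266, -0.3495, 0.1267]
eef_rot: [1.0, -0.0, 0.005, 0.009]
ft_force: [-0.1, -0.0, -0.5]
width: 0.0614
```

```bash
python3 - <<'E'
from h import *
st();togo((.323,-.346,.053),.018)
E
```

```text
t 3.62 p [ 0.3266 -0.3495  0.1267] x [ 1.    -0.     0.011] y [-0.    -1.     0.018] z [ 0.011 -0.018 -1.   ] F [-0.1 -0.  -0.5] w 0.0614 j [ 1.    0.11 -0.29  1.98  0.04  1.04  0.68]
turn units -0.21
tool units [-0.14 -0.16  2.45]
```

>>> carry_out:
  rows:
    - [0.2,-0.1,-0.1,0,-0.2]
    - [0.2,0,0,0,0]
    - [0.2,0,0,0,0]
    - [0.2,0,0,0,0]

```text
time: 3.95
ee_pos: [0.3213, -0.3436, 0.124]
eef_rot: [1.0, 0.008, 0.003, 0.006]
ft_force: [-0.1, -0.7, -0.5]
width: 0.0377
```

```bash
python3 - <<'E'
from h import *
st();togo((.323,-.346,.053),.018)
E
```

```text
t 3.95 p [ 0.3213 -0.3436  0.124 ] x [1.    0.017 0.005] y [ 0.016 -1.     0.012] z [ 0.005 -0.012 -1.   ] F [-0.1 -0.7 -0.5] w 0.0377 j [ 1.    0.1  -0.29  1.99  0.04  1.04  0.7 ]
turn units -0.02
tool units [0.04 0.05 2.37]
```

>>> carry_out:
  rows:
    - [0.2,0.04,0.05,0.6,0]
    - [0.2,0,0,0.6,0]
    - [0.2,0,0,0.6,0]
    - [0.2,0,0,0.5,0]
    - [0.2,0,0,0,0]
    - [0.2,0,0,0,0]

```text
time: 4.45
ee_pos: [0.3287, -0.3517, 0.064]
eef_rot: [1.0, 0.007, 0.009, 0.013]
ft_force: [-0.8, -0.1, 0.4]
width: 0.0348
```

```bash
python3 - <<'E'
from h import *
st();togo((.323,-.346,.053),.018)
E
```

```text
t 4.45 p [ 0.3287 -0.3517  0.064 ] x [1.    0.014 0.017] y [ 0.014 -1.     0.026] z [ 0.017 -0.026 -1.   ] F [-0.8 -0.1  0.4] w 0.0348 j [ 0.99  0.2  -0.29  2.03  0.08  0.89  0.67]
turn units -0.04
tool units [-0.19 -0.2   0.36]
```

>>> carry_out:
  force: 30
  rows:
    - [0.2,-0.2,-0.2,0.2,0]
    - [0.2,0,0,0.15,0]
    - [0.2,0,0,0,0]
    - [1,0,0,0,0]
    - [1,0,0,0,0]
    - [1,0,0,0,0]
    - [1,0,0,0,0]
    - [1,0,0,0,0]
    - [1,0,0,0,0]
    - [1,0,0,0,0]

```text
time: 5.28
ee_pos: [0.3243, -0.3479, 0.058]
eef_rot: [1.0, 0.007, 0.011, 0.016]
ft_force: [-0.3, 0.5, 0.2]
width: 0.0085
```

```bash
python3 - <<'E'
from h import *
st()
E
```

```text
t 5.28 p [ 0.3243 -0.3479  0.058 ] x [1.    0.014 0.022] y [ 0.013 -0.999  0.032] z [ 0.022 -0.032 -0.999] F [-0.3  0.5  0.2] w 0.0085 j [ 0.99  0.19 -0.29  2.06  0.08  0.87  0.67]
```

>>> carry_out:
  rows:
    - [0.5,0,0,0,0]
    - [0.5,0,0,0.2,0]
    - [0.5,0,0,0.15,0]
    - [0.5,0,0,0,0]
    - [1,0,0,0,0]
    - [1,0,0,0,0]
    - [1,0,0,0,0]
    - [1,0,0,0,0]
    - [1,0,0,0,0]
    - [1,0,0,0,0]

```text
time: 6.12
ee_pos: [0.3245, -0.3481, 0.0459]
eef_rot: [1.0, 0.007, 0.011, 0.016]
ft_force: [0.3, -0.9, -1.0]
width: 0.0076
```

```bash
python3 - <<'E'
from h import *
st()
C=cam('wrist');im=camera('wrist');cv2.imwrite('pics/w2.png',im)
E
```

```text
t 6.12 p [ 0.3245 -0.3481  0.0459] x [1.    0.014 0.022] y [ 0.013 -0.999  0.031] z [ 0.022 -0.031 -0.999] F [ 0.3 -0.9 -1. ] w 0.0076 j [ 0.99  0.21 -0.29  2.06  0.09  0.84  0.66]
```

>>> carry_out:
  rows:
    - [1,0,0,0,0]
    - [1,0,0,0,0]
    - [1,0,0,-0.3,0]
    - [1,0,0,-0.2,0]
    - [1,0,0,0,0]

```text
time: 6.58
ee_pos: [0.3264, -0.3481, 0.0619]
eef_rot: [1.0, 0.007, 0.013, 0.017]
ft_force: [-2.5, 1.0, 1.5]
width: 0.0076
```

```bash
python3 - <<'E'
from h import *
st()
E
```

```text
t 6.58 p [ 0.3264 -0.3481  0.0619] x [1.    0.015 0.025] y [ 0.014 -0.999  0.033] z [ 0.026 -0.033 -0.999] F [-2.5  1.   1.5] w 0.0076 j [ 0.99  0.18 -0.29  2.05  0.08  0.87  0.67]
```

View pics/w2.png

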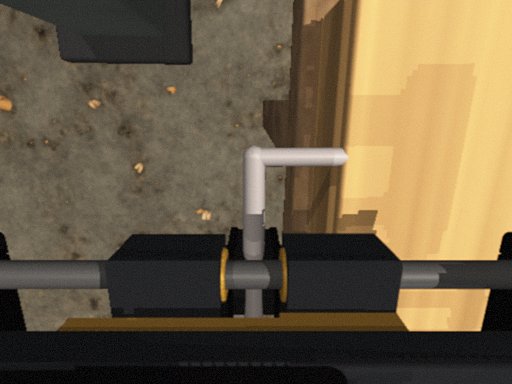

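>>> carry_out:
  rows:
    - [1,0.05,0,-0.32,0]
    - [1,0.05,0,-0.31,0]
    - [1,0.08,0,-0.31,0]
    - [1,0.08,0,-0.3,0]
    - [1,0.11,0,-0.3,0]
    - [1,0.11,0,-0.29,0]
    - [1,0.14,0,-0.29,0]
    - [1,0.14,0,-0.28,0]
    - [1,0.16,0,-0.27,0]
    - [1,0.17,0,-0.27,0]
    - [1,0,0,0,0]

```text
time: 7.5
ee_pos: [0.3707, -0.3477, 0.1552]
eef_rot: [0.999, 0.01, 0.026, 0.023]
ft_force: [-6.2, 2.3, 6.8]
width: 0.0074
```

```bash
cat > arc.py <<'E'
from h import *
st();s=read_state();r=R.from_quat(s['eef_rot']).as_matrix()
p=np.array(s['ee_pos']);b=p-.004*r[:,2]
H=np.array([.5145,.046]);v=np.array([H[0]-b[0],b[2]-H[1]]);print('r',np.hypot(*v),'phi',np.arctan2(v[1],v[0]))
import sys
end=float(sys.argv[1]);a0=np.arctan2(v[1],v[0]);n=int(sys.argv[2])
prev=b
for a in np.linspace(a0,end,n+1)[1:]:
    q=np.array([H[0]-.19*np.cos(a),b[1]+(.19*(np.cos(a0)-np.cos(a)))*.018,H[1]+.19*np.sin(a)])
    print(np.round(r.T@(q-prev)/.03,2));prev=q
E
python3 arc.py 1.1 10
```

```text
t 7.5 p [ 0.3707 -0.3477  0.1552] x [0.998 0.021 0.052] y [ 0.018 -0.999  0.046] z [ 0.052 -0.045 -0.998] F [-6.2  2.3  6.8] w 0.0074 j [ 0.96  0.11 -0.32  1.91  0.04  1.06  0.65]
r 0.1832155643055247 phi 0.6660610731402096
[ 0.01  0.01 -0.35]
[ 0.19  0.01 -0.19]
[ 0.2   0.01 -0.19]
[ 0.21  0.01 -0.18]
[ 0.22  0.01 -0.17]
[ 0.22  0.01 -0.16]
[ 0.23  0.01 -0.15]
[ 0.24  0.01 -0.14]
[ 0.24  0.01 -0.13]
[ 0.25  0.01 -0.12]
```

>>> carry_out:
  rows:
    - [1,0.01,0.01,-0.35,0]
    - [1,0.19,0.01,-0.19,0]
    - [1,0.2,0.01,-0.19,0]
    - [1,0.21,0.01,-0.18,0]
    - [1,0.22,0.01,-0.17,0]
    - [1,0.22,0.01,-0.16,0]
    - [1,0,0,0,0]

```text
time: 8.08
ee_pos: [0.4056, -0.3458, 0.189]
eef_rot: [0.999, 0.011, 0.029, 0.021]
ft_force: [0.7, 0.0, 0.6]
width: 0.0078
```

```bash
python3 arc.py 1.3 8
```

```text
t 8.08 p [ 0.4056 -0.3458  0.189 ] x [0.998 0.023 0.058] y [ 0.021 -0.999  0.043] z [ 0.059 -0.042 -0.997] F [0.7 0.  0.6] w 0.0078 j [ 0.93  0.13 -0.33  1.81  0.05  1.13  0.6 ]
r 0.1830705850430403 phi 0.9319440562094686
[ 0.12  0.01 -0.35]
[ 0.25  0.01 -0.14]
[ 0.26  0.01 -0.13]
[ 0.27  0.01 -0.12]
[ 0.27  0.01 -0.11]
[ 0.28  0.01 -0.09]
[ 0.28  0.   -0.08]
[ 0.28  0.   -0.07]
```

>>> carry_out:
  rows:
    - [1,0.2,0.01,-0.27,0]
    - [1,0.25,0.01,-0.16,0]
    - [1,0.26,0.01,-0.14,0]
    - [1,0.27,0.01,-0.13,0]
    - [1,0.27,0.01,-0.12,0]
    - [1,0.28,0.01,-0.1,0]
    - [1,0.28,0,-0.09,0]
    - [1,0.28,0,-0.08,0]
    - [1,0,0,0,0]

```text
time: 8.83
ee_pos: [0.466, -0.3446, 0.217]
eef_rot: [1.0, 0.009, 0.022, 0.017]
ft_force: [2.6, -2.5, -8.8]
width: 0.0072
```

```bash
python3 arc.py 1.6 8; python3 - <<'E'
from h import *
a=camera('wrist');b=camera('top')[130:290,250:450]
cv2.imwrite('pics/w3.png',np.hstack([a,cv2.resize(b,(480,384))])[:, ::1])
im=cv2.imread('pics/w3.png');cv2.imwrite('pics/w3.png',cv2.resize(im,(800,310)))
E
```

```text
t 8.83 p [ 0.466  -0.3446  0.217 ] x [0.999 0.019 0.044] y [ 0.017 -0.999  0.034] z [ 0.045 -0.033 -0.998] F [ 2.6 -2.5 -8.8] w 0.0072 j [ 0.86  0.23 -0.35  1.65  0.09  1.23  0.51]
r 0.18159049092889773 phi 1.299535849412778
[ 0.17  0.01 -0.32]
[ 0.23  0.   -0.04]
[ 0.24  0.   -0.03]
[ 0.24  0.   -0.02]
[ 0.24  0.   -0.01]
[ 0.24  0.   -0.  ]
[0.24 0.   0.  ]
[ 0.24 -0.    0.01]
```

View pics/w3.png

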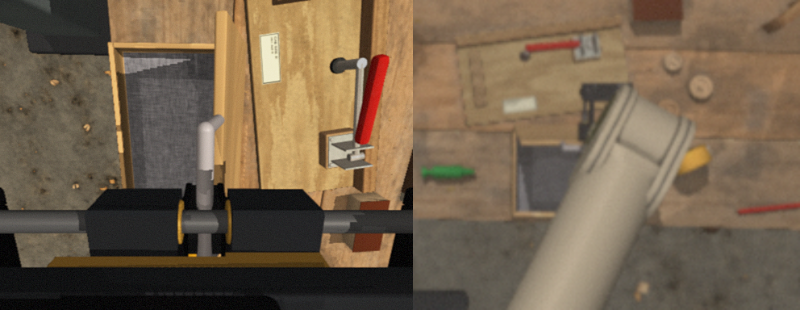

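>>> carry_out:
  rows:
    - [1,0.24,0,-0.03,0]
    - [1,0.24,0,-0.02,0]
    - [1,0.24,0,-0.02,0]
    - [1,0.24,0,0,0]
    - [1,0.24,0,0,0]
    - [1,0.24,0,0.01,0]
    - [1,0.2,0,0.01,0]
    - [1,0,0,0,0]
    - [1,0,0,0,0]

```text
time: 9.68
ee_pos: [0.5196, -0.344, 0.2218]
eef_rot: [1.0, 0.008, 0.021, 0.017]
ft_force: [-2.4, -1.8, -5.8]
width: 0.0073
```

```bash
python3 arc.py 1.6 2
```

```text
t 9.68 p [ 0.5196 -0.344   0.2218] x [0.999 0.017 0.042] y [ 0.016 -0.999  0.034] z [ 0.043 -0.034 -0.999] F [-2.4 -1.8 -5.8] w 0.0073 j [ 0.8   0.32 -0.36  1.52  0.13  1.27  0.44]
r 0.17987613093532975 phi 1.5981656505503143
[ 0.03  0.01 -0.34]
[ 0.01 -0.    0.  ]
```

>>> carry_out:
  rows:
    - [0,0,0,0,0]
    - [0,0,0,0,0]
    - [0,0,0,0,0]
    - [0,0,0,0,0]
    - [0,0,0,0,0]
    - [0,0.02,0,-0.5,0]
    - [0,0.02,0,-0.7,0]
    - [0,0.02,0,-0.7,0]
    - [0,0,0,-0.7,0]
    - [0,0,0,0,0]

```text
time: 10.52
ee_pos: [0.5218, -0.3388, 0.3093]
eef_rot: [0.999, 0.01, 0.028, 0.018]
ft_force: [0.7, 0.7, 1.2]
width: 0.0434
```

```bash
python3 - <<'E'
from h import *
st();C=cam('wrist');a=camera('wrist');cv2.imwrite('pics/w4.png',a)
for q,z in(('lid_bar',.236),('case_hinge',.046)):
    for d in pinpoint(q,'wrist')[:2]: print(q,np.round(d['xy'],1),round(d['conf'],2),np.round(ray('wrist',d['xy'],z,C),3))
E
```

```text
t 10.52 p [ 0.5218 -0.3388  0.3093] x [0.998 0.021 0.056] y [ 0.019 -0.999  0.037] z [ 0.057 -0.036 -0.998] F [0.7 0.7 1.2] w 0.0434 j [ 0.8   0.27 -0.37  1.4   0.11  1.42  0.45]
lid_bar [243.  213.2] 0.72 [ 0.517 -0.342  0.236]
case_hinge [234.3 163.5] 0.72 [ 0.51  -0.343  0.046]
```

View pics/w4.png

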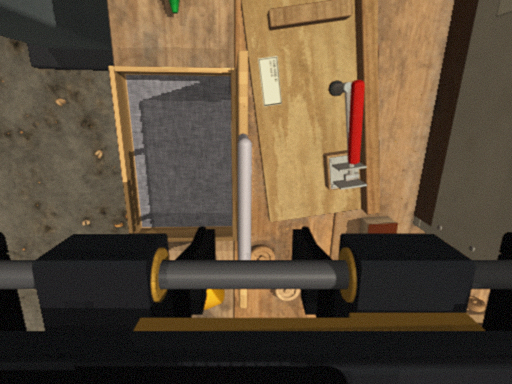

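The lid stands upright: the bar is at pixel (243,213) in the wrist view, 4–7 mm behind the hinge line, and the case is open and empty. I now go to the outlet bar.

>>> carry_out:
  rows:
    - [0,0,-0.8,0,0]
    - [0,0,-1,0,0]
    - [0,0.1,-1,0,0]
    - [0,0.1,-1,0,0]
    - [0,0.1,-1,0,0]
    - [0,0.1,-1,0,0]
    - [0,0.1,-1,0,0]
    - [0,0,-1,0,0]
    - [0,0,-1,0,0]
    - [0,0,-1,0,0]
    - [0,0,-1,0,0]
    - [0,0,-1,0,0]
    - [0,0,0,0,0]

```text
time: 11.75
ee_pos: [0.5221, 0.0296, 0.2759]
eef_rot: [1.0, 0.007, 0.015, 0.014]
ft_force: [-0.3, 0.0, 0.3]
width: 0.0436
```

>>> carry_out:
  rows:
    - [0,0,0,0,-1]
    - [0,0,0,0,-1]
    - [0,0,0,0,-1]
    - [0,0,0,0,-1]
    - [0,0,0,0,-1]
    - [0,0,0,0,-1]
    - [0,0,0,0,-1]
    - [0,0,0,0,-1]
    - [0,0,0,0,-1]
    - [0,0,0,0,-1]
    - [0,0,0,0,-1]
    - [0,0,0,0,-1]
    - [0,0,0,0,-1]
    - [0,0,0,0,-1]
    - [0,0,0,0,-1]
    - [0,0,0,0,-1]
    - [0,0,0,0,-1]
    - [0,0,0,0,0]

```text
time: 13.25
ee_pos: [0.5128, 0.0293, 0.255]
eef_rot: [0.704, 0.71, -0.008, 0.009]
ft_force: [-0.5, -0.4, -0.2]
width: 0.0435
```

```bash
python3 - <<'E'
from h import *
st();C=cam('wrist');a=camera('wrist');cv2.imwrite('pics/w5.png',a)
zs=dict(outlet_bar=0,cradles=.062,nozzle_2_mid=.062,nozzle_3_mid=.062,sleeve_2_mid=.062,sleeve_3_mid=.062)
for q,z in zs.items():
    for d in pinpoint(q,'wrist')[:3]: print(q,np.round(d['xy'],1),round(d['conf'],2),np.round(ray('wrist',d['xy'],z,C),3))
E
```

```text
t 13.25 p [0.5128 0.0293 0.255 ] x [-0.009  1.    -0.024] y [1.    0.009 0.001] z [ 0.001 -0.024 -1.   ] F [-0.5 -0.4 -0.2] w 0.0435 j [ 0.52  0.14 -0.74  1.69  0.12  1.35  1.34]
outlet_bar [329.6 204.9] 0.96 [0.561 0.128 0.   ]
cradles [349.5 168.5] 0.65 [0.5   0.132 0.062]
nozzle_2_mid [316.1 198.4] 0.85 [0.535 0.098 0.062]
nozzle_3_mid [253.7 189.9] 0.9 [0.526 0.026 0.062]
nozzle_3_mid [141.2 105.3] 0.79 [ 0.435 -0.094  0.062]
sleeve_2_mid [308.4 233.8] 0.92 [0.578 0.091 0.062]
sleeve_3_mid [248.1 226.9] 0.9 [0.571 0.02  0.062]
```

View pics/w5.png

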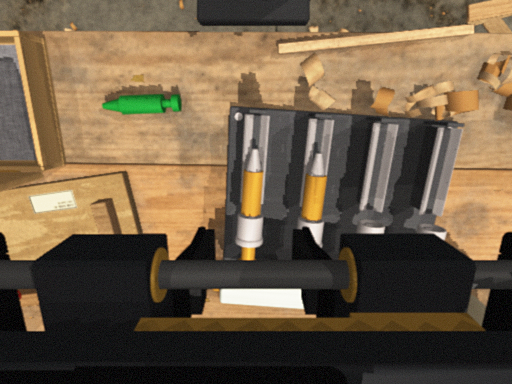

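```bash
python3 - <<'E'
from h import *
C=cam('wrist')
def dr(a,b,z):
    p,q=ray('wrist',a,z,C),ray('wrist',b,z,C);d=q-p;print(np.round(p,3),np.round(q,3),np.degrees(np.arctan2(d[1],d[0])))
dr((232,104),(462,125),.01);dr((255,147),(249,262),.062);dr((319,152),(311,238),.062)
dr((250,236),(311,236),.062)
import cv2
im=cv2.imread('pics/w5.png');c=im[95:310,220:345];cv2.imwrite('pics/w5c.png',cv2.resize(c,None,fx=2.7,fy=2.7,interpolation=cv2.INTER_CUBIC))
for q in('nozzle_3_mid','sleeve_3_mid','nozzle_2_mid','sleeve_2_mid'):
  for d in silhouettes(q,'wrist')[:2]:
    m=np.argwhere(d['mask'])[:,::-1].astype(np.float32)
    if d['conf']<.3:continue
    w=np.array([ray('wrist',p,.062,C)[:2] for p in m]);c=w.mean(0);v=np.linalg.svd(w-c,full_matrices=0)[2][0];print(q,d['conf'],np.round(d['box'],0),np.round(c,3),np.degrees(np.arctan(v[1]/v[0])))
E
```

```text
[ 0.433 -0.002  0.01 ] [0.456 0.279 0.01 ] 85.2384001130741
[0.479 0.028 0.062] [0.618 0.021 0.062] -2.659406272450763
[0.483 0.098 0.062] [0.585 0.095 0.062] -1.774257691615651
[0.584 0.022 0.062] [0.583 0.095 0.062] 90.85587172544034
nozzle_3_mid 0.63 [140. 108.  80.  16.] [ 0.434 -0.091] -87.63599269704318
nozzle_3_mid 0.57 [255. 183.  24.  72.] [0.523 0.025] -3.230907482157543
sleeve_3_mid 0.67 [252. 184.  25.  67.] [0.523 0.025] -4.058338356563158
sleeve_3_mid 0.63 [251. 232.  27.  37.] [0.578 0.022] -2.3783285157839282
nozzle_2_mid 0.81 [315. 188.  20.  70.] [0.529 0.095] -2.3753227580215084
sleeve_2_mid 0.63 [311. 231.  27.  28.] [0.573 0.096] 48.44851635998776
```

View pics/w5c.png

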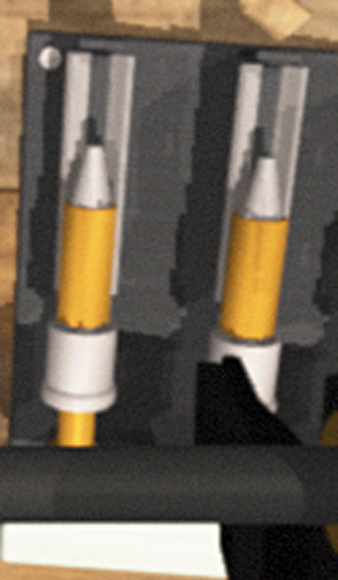

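>>> carry_out:
  rows:
    - [0,-0.1,0.6,0,0.8]
    - [0,-0.1,0.6,0.4,0]
    - [0,-0.1,0.6,0.8,0]
    - [0,0,0,0.8,0]
    - [0,0,0,0.8,0]
    - [0,0,0,0.8,0]
    - [0,0,0,0.4,0]
    - [0,0,0,0,0]

```text
time: 14.47
ee_pos: [0.572, 0.0146, 0.1338]
eef_rot: [0.732, 0.681, -0.006, 0.012]
ft_force: [-0.2, 0.2, -0.6]
width: 0.0435
```

```bash
python3 - <<'E'
from h import *
st();togo((.5686,.0204,.057),np.radians(86.5))
C=cam('wrist');a=camera('wrist')
for q in('sleeve_3_mid','nozzle_3_mid'):
    for d in pinpoint(q,'wrist')[:2]: print(q,np.round(d['xy'],1),round(d['conf'],2),np.round(ray('wrist',d['xy'],.062,C),4))
E
```

```text
t 14.47 p [0.572  0.0146 0.1338] x [ 0.072  0.997 -0.025] y [ 0.997 -0.072  0.011] z [ 0.009 -0.025 -1.   ] F [-0.2  0.2 -0.6] w 0.0435 j [ 0.45  0.37 -0.69  1.71  0.29  1.15  1.18]
turn units -0.13
tool units [ 0.25 -0.15  2.55]
sleeve_3_mid [267.2 213. ] 0.75 [0.573  0.0243 0.062 ]
nozzle_3_mid [85.1 38.7] 0.79 [ 0.4457 -0.0869  0.062 ]
nozzle_3_mid [261.3 154.6] 0.66 [0.529  0.0227 0.062 ]
```

>>> carry_out:
  rows:
    - [0,0.28,-0.12,0,-0.1]
    - [0,0,0,0.5,0]
    - [0,0,0,0.6,0]
    - [0,0,0,0.6,0]
    - [0,0,0,0.5,0]
    - [0,0,0,0,0]
    - [0,0,0,0,0]

```text
time: 15.2
ee_pos: [0.5776, 0.0272, 0.0811]
eef_rot: [0.728, 0.686, 0.003, 0.02]
ft_force: [0.3, -3.1, -0.5]
width: 0.0434
```

```bash
python3 - <<'E'
from h import *
st();togo((.569,.0215,.057),np.radians(86.5))
E
```

```text
t 15.2 p [0.5776 0.0272 0.0811] x [ 0.06   0.998 -0.024] y [ 0.998 -0.059  0.033] z [ 0.032 -0.026 -0.999] F [ 0.3 -3.1 -0.5] w 0.0434 j [ 0.41  0.43 -0.67  1.76  0.35  1.04  1.12]
turn units 0.02
tool units [-0.19 -0.3   0.8 ]
```

>>> carry_out:
  rows:
    - [0,-0.19,-0.3,0,0]
    - [0,0,0,0.3,0]
    - [0,0,0,0.3,0]
    - [0,0,0,0.2,0]
    - [0,0,0,0,0]
    - [0,0,0,0,0]

```text
time: 15.7
ee_pos: [0.5704, 0.0219, 0.0601]
eef_rot: [0.727, 0.686, 0.005, 0.023]
ft_force: [-0.1, 0.8, 0.6]
width: 0.0432
```

```bash
python3 - <<'E'
from h import *
st();togo((.569,.0215,.057),np.radians(86.5))
E
```

```text
t 15.7 p [0.5704 0.0219 0.0601] x [ 0.059  0.998 -0.024] y [ 0.997 -0.058  0.041] z [ 0.039 -0.026 -0.999] F [-0.1  0.8  0.6] w 0.0432 j [ 0.42  0.44 -0.67  1.8   0.36  0.98  1.12]
turn units 0.02
tool units [-0.01 -0.05  0.1 ]
```

Close on the sleeve with 45 N and check.

>>> carry_out:
  force: 45
  rows:
    - [0,0,-0.04,0.08,0]
    - [1,0,0,0,0]
    - [1,0,0,0,0]
    - [1,0,0,0,0]
    - [1,0,0,0,0]
    - [1,0,0,0,0]
    - [1,0,0,0,0]

```text
time: 16.28
ee_pos: [0.5694, 0.0207, 0.0576]
eef_rot: [0.728, 0.685, 0.005, 0.023]
ft_force: [-0.8, -1.3, -1.6]
width: 0.0296
```

```bash
python3 - <<'E'
from h import *
st()
E
```

```text
t 16.28 p [0.5694 0.0207 0.0576] x [ 0.061  0.998 -0.025] y [ 0.997 -0.06   0.04 ] z [ 0.039 -0.028 -0.999] F [-0.8 -1.3 -1.6] w 0.0296 j [ 0.42  0.44 -0.66  1.8   0.36  0.98  1.11]
```

>>> carry_out:
  rows:
    - [1,0,0.05,0,0]
    - [1,0,0.05,0,0]
    - [1,0,0.05,0,0]
    - [1,0,0.05,0,0]
    - [1,0,0.05,0,0]
    - [1,0,0.05,0,0]
    - [1,0,0.05,0,0]
    - [1,0,0.05,0,0]

```text
time: 16.95
ee_pos: [0.576, 0.0204, 0.0575]
eef_rot: [0.728, 0.686, -0.001, 0.019]
ft_force: [-10.7, -1.2, 8.8]
width: 0.0298
```

```bash
python3 - <<'E'
from h import *
st()
E
```

```text
t 16.95 p [0.576  0.0204 0.0575] x [ 0.06   0.998 -0.029] y [ 0.998 -0.059  0.026] z [ 0.024 -0.03  -0.999] F [-10.7  -1.2   8.8] w 0.0298 j [ 0.41  0.46 -0.66  1.77  0.37  1.    1.11]
```

>>> carry_out:
  rows:
    - [1,0,0.06,-0.01,0]
    - [1,0,0.06,-0.01,0]
    - [1,0,0.06,-0.01,0]
    - [1,0,0.06,-0.01,0]
    - [1,0,0.06,0,0]
    - [1,0,0.06,0,0]

```text
time: 17.45
ee_pos: [0.5785, 0.0202, 0.0575]
eef_rot: [0.728, 0.686, -0.01, 0.013]
ft_force: [-11.3, -1.3, 9.0]
width: 0.0292
```

```bash
python3 - <<'E'
from h import *
st()
E
```

```text
t 17.45 p [0.5785 0.0202 0.0575] x [ 0.059  0.998 -0.033] y [ 0.998 -0.059  0.006] z [ 0.004 -0.033 -0.999] F [-11.3  -1.3   9. ] w 0.0292 j [ 0.4   0.48 -0.65  1.75  0.37  1.03  1.12]
```

>>> carry_out:
  rows:
    - [1,0,0.1,0,0]
    - [1,0,0.1,0,0]
    - [1,0,0.1,0,0]
    - [1,0,0.12,0,0]
    - [1,0,0.12,0,0]
    - [1,0,0.12,0,0]

```text
time: 17.95
ee_pos: [0.5835, 0.0199, 0.0574]
eef_rot: [0.727, 0.686, -0.025, 0.004]
ft_force: [-25.6, -2.2, 20.3]
width: 0.0295
```

```bash
python3 - <<'E'
from h import *
st()
E
```

```text
t 17.95 p [0.5835 0.0199 0.0574] x [ 0.057  0.997 -0.041] y [ 0.998 -0.059 -0.029] z [-0.032 -0.04  -0.999] F [-25.6  -2.2  20.3] w 0.0295 j [ 0.38  0.51 -0.64  1.7   0.38  1.09  1.12]
```

>>> carry_out:
  rows:
    - [1,0,0.05,0,0]
    - [1,0,0.03,0,0]
    - [0,0,0,0,0]
    - [0,0,0,0,0]
    - [0,0,0,0,0]
    - [0,0,0,0,0]
    - [0,0,0,0,0]

```text
time: 18.53
ee_pos: [0.5842, 0.0207, 0.058]
eef_rot: [0.727, 0.687, -0.027, 0.002]
ft_force: [0.5, 0.1, 0.4]
width: 0.0431
```

```bash
python3 - <<'E'
from h import *
st()
C=cam('wrist');a=camera('wrist');cv2.imwrite('pics/w6.png',a)
for q in('sleeve_3_mid','nozzle_3_mid'):
    for d in pinpoint(q,'wrist')[:3]: print(q,np.round(d['xy'],1),round(d['conf'],2),np.round(ray('wrist',d['xy'],.062,C),4))
E
```

```text
t 18.53 p [0.5842 0.0207 0.058 ] x [ 0.056  0.998 -0.042] y [ 0.998 -0.057 -0.035] z [-0.037 -0.04  -0.998] F [0.5 0.1 0.4] w 0.0431 j [ 0.38  0.52 -0.64  1.7   0.38  1.1   1.12]
sleeve_3_mid [251.6 241.9] 0.9 [0.574  0.0217 0.062 ]
nozzle_3_mid [249.9  94.1] 0.81 [0.5025 0.025  0.062 ]
```

View pics/w6.png

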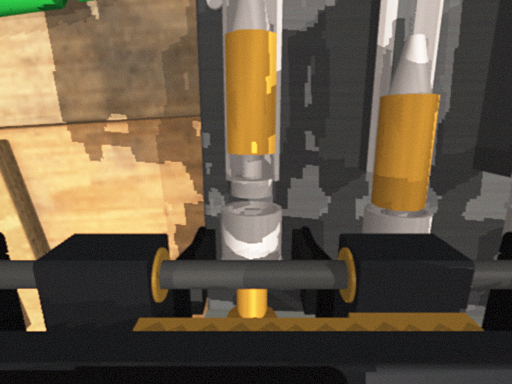

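Nozzle 3 is out: the body is at (251,94), its collar at row 187 is clear of the sleeve face at row 205, and the sleeve is back home. Nozzle 2 is still locked at (405,155). Now I pick up nozzle 3.

>>> carry_out:
  rows:
    - [0,0,0,-0.6,0]
    - [0,0,0,-0.7,0]
    - [0,0,0,-0.6,0]
    - [0,0,-0.6,0,0]
    - [0,0,-0.7,0,0]
    - [0,0,-0.7,0,0]
    - [0,0,-0.7,0,0]
    - [0,0,0,0,0]
    - [0,0,0,0,0]

```text
time: 19.43
ee_pos: [0.5028, 0.0281, 0.1201]
eef_rot: [0.727, 0.686, -0.027, 0.002]
ft_force: [0.4, -0.4, -0.2]
width: 0.0434
```

```bash
python3 - <<'E'
from h import *
st();togo((.502,.0245,.067),np.radians(86.5))
C=cam('wrist');a=camera('wrist')
for q in('nozzle_3_mid','sleeve_3_mid'):
    for d in pinpoint(q,'wrist')[:3]: print(q,np.round(d['xy'],1),round(d['conf'],2),np.round(ray('wrist',d['xy'],.062,C),4))
E
```

```text
t 19.43 p [0.5028 0.0281 0.1201] x [ 0.056  0.998 -0.042] y [ 0.998 -0.058 -0.034] z [-0.036 -0.04  -0.999] F [ 0.4 -0.4 -0.2] w 0.0434 j [ 0.47  0.28 -0.72  1.85  0.23  1.13  1.17]
turn units 0.06
tool units [-0.05  0.04  1.77]
nozzle_3_mid [ 85.6 131.6] 0.84 [ 0.4337 -0.0832  0.062 ]
nozzle_3_mid [252.2 223.8] 0.82 [0.5039 0.0259 0.062 ]
sleeve_3_mid [254.2 310.5] 0.98 [0.5734 0.0235 0.062 ]
sleeve_3_mid [350.3 257.2] 0.56 [0.532  0.0951 0.062 ]
```

>>> carry_out:
  rows:
    - [0,-0.02,0.05,0.5,0]
    - [0,0,0,0.5,0]
    - [0,0,0,0.4,0]
    - [0,0,0,0.2,0]
    - [0,0,0,0,0]
    - [0,0,0,0,0]

```text
time: 20.08
ee_pos: [0.507, 0.0262, 0.0696]
eef_rot: [0.727, 0.686, -0.025, 0.001]
ft_force: [-0.3, -0.1, -0.4]
width: 0.0432
```

```bash
python3 - <<'E'
from h import *
st();togo((.5035,.0245,.067),np.radians(86.5))
E
```

```text
t 20.08 p [0.507  0.0262 0.0696] x [ 0.057  0.998 -0.038] y [ 0.998 -0.058 -0.033] z [-0.035 -0.036 -0.999] F [-0.3 -0.1 -0.4] w 0.0432 j [ 0.45  0.35 -0.7   1.89  0.29  1.04  1.13]
turn units 0.05
tool units [-0.06 -0.11  0.09]
```

>>> carry_out:
  force: 40
  rows:
    - [0,-0.05,-0.1,0.08,0]
    - [1,0,0,0,0]
    - [1,0,0,0,0]
    - [1,0,0,0,0]
    - [1,0,0,0,0]
    - [1,0,0,0,0]
    - [1,0,0,0,0]
    - [1,0,0,0,0]
    - [1,0,0,-0.3,0]
    - [1,0,0,-0.4,0]
    - [1,0,0,0,0]

```text
time: 21.0
ee_pos: [0.5053, 0.0261, 0.0922]
eef_rot: [0.727, 0.686, -0.024, 0.002]
ft_force: [0.9, -0.0, -1.3]
width: 0.0227
```

```bash
python3 - <<'E'
from h import *
st();C=cam('wrist');camera('wrist')
for q in('nozzle_3_mid',):
    for d in pinpoint(q,'wrist')[:3]: print(q,np.round(d['xy'],1),round(d['conf'],2),np.round(ray('wrist',d['xy'],read_state()['ee_pos'][2]-.005,C),4))
E
```

```text
t 21.0 p [0.5053 0.0261 0.0922] x [ 0.057  0.998 -0.038] y [ 0.998 -0.058 -0.031] z [-0.033 -0.036 -0.999] F [ 0.9 -0.  -1.3] w 0.0227 j [ 0.46  0.32 -0.71  1.88  0.26  1.08  1.16]
nozzle_3_mid [ 65.4 129.6] 0.85 [ 0.4345 -0.065   0.0856]
nozzle_3_mid [253.8 250. ] 0.77 [0.5041 0.0273 0.0856]
```

>>> carry_out:
  rows:
    - [1,0,0,-0.6,0]
    - [1,0,0,-0.7,0]
    - [1,0,0,-0.7,0]
    - [1,-0.5,-0.1,0,-0.3]
    - [1,-0.8,-0.1,0,-0.3]
    - [1,-0.8,-0.1,0,-0.3]
    - [1,-0.8,-0.1,0,0]
    - [1,-0.8,-0.1,0,0]
    - [1,-0.8,-0.1,0,0]
    - [1,-0.8,-0.2,0,0]
    - [1,-0.8,-0.2,0,0]
    - [1,-0.8,-0.2,0,0]
    - [1,-0.8,-0.2,0,0]
    - [1,-0.8,-0.2,0,0]
    - [1,0,0,0,0]

```text
time: 22.35
ee_pos: [0.4574, -0.2385, 0.1619]
eef_rot: [0.696, 0.717, -0.026, -0.001]
ft_force: [-0.1, -0.6, -1.4]
width: 0.0228
```

```bash
python3 - <<'E'
from h import *
st();togo((.437,-.39,.12),np.radians(91))
E
```

```text
t 22.35 p [ 0.4574 -0.2385  0.1619] x [-0.03   0.999 -0.036] y [ 0.999  0.029 -0.039] z [-0.038 -0.037 -0.999] F [-0.1 -0.6 -1.4] w 0.0228 j [ 0.86  0.21 -0.56  1.8   0.17  1.19  1.85]
turn units 0.15
tool units [-4.97 -0.77  1.61]
```

>>> carry_out:
  rows:
    - [1,-0.7,-0.2,0,0.15]
    - [1,-0.8,-0.2,0.1,0]
    - [1,-0.8,-0.2,0.2,0]
    - [1,-0.8,-0.1,0.2,0]
    - [1,-0.8,-0.1,0.2,0]
    - [1,-0.8,0,0.2,0]
    - [1,0,0,0,0]
    - [1,0,0,0,0]

```text
time: 23.02
ee_pos: [0.4317, -0.3878, 0.1377]
eef_rot: [0.702, 0.711, -0.027, -0.002]
ft_force: [1.2, 0.8, -1.6]
width: 0.0226
```

```bash
python3 - <<'E'
from h import *
st();togo((.437,-.39,.024),np.radians(91))
C=cam('wrist');camera('wrist')
for q,z in(('case_floor',.006),('case_hinge',.046),('lid_bar',.236)):
    for d in pinpoint(q,'wrist')[:2]: print(q,np.round(d['xy'],1),round(d['conf'],2),np.round(ray('wrist',d['xy'],z,C),4))
E
```

```text
t 23.02 p [ 0.4317 -0.3878  0.1377] x [-0.014  0.999 -0.036] y [ 0.999  0.012 -0.041] z [-0.041 -0.036 -0.999] F [ 1.2  0.8 -1.6] w 0.0226 j [ 0.99  0.35 -0.45  1.68  0.22  1.17  2.06]
turn units -0.04
tool units [0.06 0.33 3.78]
case_floor [307.5 203.7] 0.7 [ 0.4357 -0.3403  0.006 ]
case_hinge [307. 203.] 0.71 [ 0.4248 -0.3466  0.046 ]
```

>>> carry_out:
  rows:
    - [1,0,0.3,0.5,0]
    - [1,0,0,0.7,0]
    - [1,0,0,0.7,0]
    - [1,0,0,0.7,0]
    - [1,0,0,0.4,0]
    - [1,0,0,0,0]
    - [1,0,0,0,0]

```text
time: 23.8
ee_pos: [0.4434, -0.3846, 0.0496]
eef_rot: [0.698, 0.716, -0.026, 0.003]
ft_force: [0.5, 0.3, -1.0]
width: 0.0228
```

```bash
python3 - <<'E'
from h import *
st();togo((.437,-.39,.025),np.radians(91))
E
```

```text
t 23.8 p [ 0.4434 -0.3846  0.0496] x [-0.026  0.999 -0.04 ] y [ 0.999  0.024 -0.034] z [-0.033 -0.041 -0.999] F [ 0.5  0.3 -1. ] w 0.0228 j [ 0.96  0.46 -0.43  1.74  0.29  1.    2.  ]
turn units 0.09
tool units [-0.14 -0.19  0.83]
```

>>> carry_out:
  rows:
    - [1,-0.1,-0.2,0.3,0]
    - [1,0,0,0.25,0]
    - [1,0,0,0.2,0]
    - [1,0,0,0,0]
    - [1,0,0,0,0]

```text
time: 24.22
ee_pos: [0.4379, -0.39, 0.0291]
eef_rot: [0.698, 0.716, -0.026, 0.005]
ft_force: [0.7, 0.8, -1.5]
width: 0.0226
```

```bash
python3 - <<'E'
from h import *
st()
E
```

```text
t 24.22 p [ 0.4379 -0.39    0.0291] x [-0.026  0.999 -0.044] y [ 0.999  0.024 -0.03 ] z [-0.029 -0.045 -0.999] F [ 0.7  0.8 -1.5] w 0.0226 j [ 0.96  0.48 -0.42  1.76  0.3   0.96  2.  ]
```

>>> carry_out:
  rows:
    - [1,0,0,0.12,0]
    - [1,0,0,0,0]
    - [1,0,0,0,0]

```text
time: 24.47
ee_pos: [0.4385, -0.3907, 0.0263]
eef_rot: [0.698, 0.716, -0.026, 0.006]
ft_force: [0.6, 0.2, -1.0]
width: 0.0227
```

```bash
python3 - <<'E'
from h import *
st()
E
```

```text
t 24.47 p [ 0.4385 -0.3907  0.0263] x [-0.025  0.999 -0.045] y [ 0.999  0.024 -0.029] z [-0.028 -0.046 -0.999] F [ 0.6  0.2 -1. ] w 0.0227 j [ 0.96  0.49 -0.42  1.76  0.3   0.95  2.  ]
```

>>> carry_out:
  rows:
    - [1,0,0,0.06,0]
    - [1,0,0,0,0]
    - [0.1,0,0,0,0]
    - [0.1,0,0,0,0]
    - [0.1,0,0,0,0]
    - [0.1,0,0,0,0]
    - [0.1,0,0,-0.4,0]
    - [0.1,0,0,-0.6,0]
    - [0.1,0,0,-0.7,0]
    - [0.1,0,0,-0.7,0]
    - [0.1,0,0,-0.7,0]
    - [0.1,0,0,0,0]

```text
time: 25.47
ee_pos: [0.4415, -0.3854, 0.1254]
eef_rot: [0.698, 0.716, -0.026, 0.006]
ft_force: [0.1, -0.1, 1.5]
width: 0.0392
```

```bash
python3 - <<'E'
from h import *
st();C=cam('wrist');a=camera('wrist');cv2.imwrite('pics/w7.png',a)
for d in pinpoint('nozzle_3_mid','wrist')[:3]: print(np.round(d['xy'],1),round(d['conf'],2),np.round(ray('wrist',d['xy'],.017,C),4))
C=cam('top');camera('top')
for d in pinpoint('nozzle_2_mid','top')[:3]: print(np.round(d['xy'],1),round(d['conf'],2),np.round(ray('top',d['xy'],.062,C),4))
togo((.49,.08,.25),np.radians(86.5))
E
```

```text
t 25.47 p [ 0.4415 -0.3854  0.1254] x [-0.026  0.999 -0.044] y [ 0.999  0.025 -0.029] z [-0.028 -0.045 -0.999] F [ 0.1 -0.1  1.5] w 0.0392 j [ 0.98  0.37 -0.45  1.69  0.23  1.13  2.05]
[250.  199.7] 0.56 [ 0.4386 -0.3919  0.017 ]
[332.9 217.5] 0.72 [ 0.4398 -0.3321  0.062 ]
[204.  184.1] 0.45 [0.5399 0.1039 0.062 ]
turn units 1.0
tool units [15.25  1.93 -5.02]
```

View pics/w7.png

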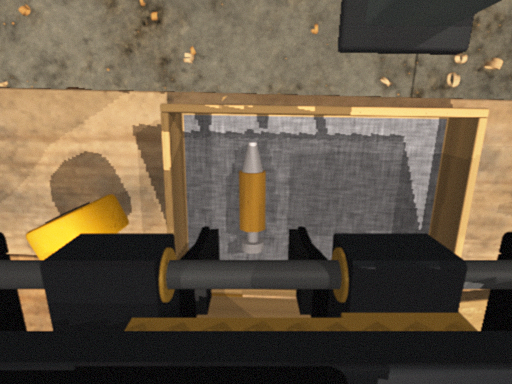

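Nozzle 3 lies flat inside the case at (252,198), clear of the walls, with the fingers free. Next is coupler 2.

>>> carry_out:
  rows:
    - [0,0,0,-0.6,0]
    - [0,0.5,0,-0.6,0]
    - [0,1,0,0,0.3]
    - [0,1,0,0,0.3]
    - [0,1,0,0,0.3]
    - [0,1,0,0,0]
    - [0,1,0,0,0]
    - [0,1,0,0,0]
    - [0,1,0.1,0,0]
    - [0,1,0.3,0,0]
    - [0,1,0.3,0,0]
    - [0,1,0.3,0,0]
    - [0,1,0.3,0,0]
    - [0,1,0.3,0,0]
    - [0,1,0.3,0,0]
    - [0,1,0.3,0,0]
    - [0,0,0,0,0]

```text
time: 27.08
ee_pos: [0.5159, 0.0657, 0.1204]
eef_rot: [0.73, 0.683, -0.032, -0.01]
ft_force: [-0.3, 0.9, -1.0]
width: 0.0438
```

```bash
python3 - <<'E'
from h import *
st();togo((.573,.091,.12),np.radians(86.5))
E
```

```text
t 27.08 p [0.5159 0.0657 0.1204] x [ 0.066  0.997 -0.033] y [ 0.996 -0.067 -0.059] z [-0.061 -0.029 -0.998] F [-0.3  0.9 -1. ] w 0.0438 j [ 0.41  0.34 -0.74  1.79  0.26  1.18  1.09]
turn units -0.05
tool units [ 0.97  1.84 -0.13]
```

>>> carry_out:
  rows:
    - [0,0.4,0.3,-0.2,0]
    - [0,0.4,0.5,-0.1,0]
    - [0,0.1,0.5,-0.1,0]
    - [0,0,0.4,0,0]
    - [0,0,0,0,0]
    - [0,0,0,0,0]

```text
time: 27.58
ee_pos: [0.5667, 0.0939, 0.1213]
eef_rot: [0.727, 0.685, -0.037, -0.015]
ft_force: [-0.1, -0.2, 0.5]
width: 0.0438
```

```bash
python3 - <<'E'
from h import *
st();togo((.5735,.091,.057),np.radians(86.5))
C=cam('wrist');camera('wrist')
for q in('nozzle_2_mid','sleeve_2_mid'):
    for d in pinpoint(q,'wrist')[:3]: print(q,np.round(d['xy'],1),round(d['conf'],2),np.round(ray('wrist',d['xy'],.062,C),4))
E
```

```text
t 27.58 p [0.5667 0.0939 0.1213] x [ 0.059  0.998 -0.032] y [ 0.996 -0.061 -0.072] z [-0.074 -0.028 -0.997] F [-0.1 -0.2  0.5] w 0.0438 j [ 0.32  0.47 -0.72  1.64  0.32  1.24  1.03]
turn units 0.03
tool units [-0.01  0.39  2.12]
nozzle_2_mid [253.1 178.6] 0.59 [0.5333 0.0949 0.062 ]
```

>>> carry_out:
  rows:
    - [0,0,0.35,0.5,0]
    - [0,0,0.0,0.6,0]
    - [0,0,0,0.5,0]
    - [0,0,0,0.3,0]
    - [0,0,0,0,0]
    - [0,0,0,0,0]

```text
time: 28.23
ee_pos: [0.5711, 0.0893, 0.064]
eef_rot: [0.728, 0.684, -0.036, -0.013]
ft_force: [-0.2, -0.3, -0.2]
width: 0.0439
```

```bash
python3 - <<'E'
from h import *
st();togo((.5735,.091,.057),np.radians(86.5))
E
```

```text
t 28.23 p [0.5711 0.0893 0.064 ] x [ 0.06   0.998 -0.035] y [ 0.996 -0.063 -0.069] z [-0.071 -0.03  -0.997] F [-0.2 -0.3 -0.2] w 0.0439 j [ 0.3   0.54 -0.69  1.67  0.37  1.15  1.  ]
turn units 0.01
tool units [0.07 0.09 0.23]
```

>>> carry_out:
  force: 45
  rows:
    - [0,0.05,0.08,0.22,0]
    - [0,0,0,0,0]
    - [1,0,0,0,0]
    - [1,0,0,0,0]
    - [1,0,0,0,0]
    - [1,0,0,0,0]
    - [1,0,0,0,0]
    - [1,0,0,0,0]
    - [1,0,0,0,0]

```text
time: 28.98
ee_pos: [0.5745, 0.0905, 0.0595]
eef_rot: [0.728, 0.684, -0.035, -0.012]
ft_force: [0.2, -0.9, -1.6]
width: 0.0297
```

```bash
python3 - <<'E'
from h import *
st()
E
```

```text
t 28.98 p [0.5745 0.0905 0.0595] x [ 0.061  0.998 -0.035] y [ 0.996 -0.063 -0.066] z [-0.068 -0.03  -0.997] F [ 0.2 -0.9 -1.6] w 0.0297 j [ 0.29  0.55 -0.69  1.67  0.38  1.14  1.  ]
```

>>> carry_out:
  rows:
    - [1,0,0.05,-0.01,0]
    - [1,0,0.05,-0.01,0]
    - [1,0,0.05,-0.01,0]
    - [1,0,0.05,-0.01,0]
    - [1,0,0.05,-0.01,0]
    - [1,0,0.05,-0.01,0]
    - [1,0,0.06,-0.01,0]
    - [1,0,0.06,-0.01,0]
    - [1,0,0.08,-0.01,0]
    - [1,0,0.08,-0.01,0]
    - [1,0,0.08,-0.01,0]
    - [1,0,0.08,-0.01,0]
    - [1,0,0.09,-0.01,0]
    - [1,0,0.09,-0.01,0]

```text
time: 30.15
ee_pos: [0.5869, 0.0899, 0.0594]
eef_rot: [0.726, 0.685, -0.052, -0.023]
ft_force: [-13.0, -1.5, 6.2]
width: 0.0295
```

```bash
python3 - <<'E'
from h import *
st()
E
```

```text
t 30.15 p [0.5869 0.0899 0.0594] x [ 0.056  0.997 -0.043] y [ 0.993 -0.061 -0.104] z [-0.106 -0.037 -0.994] F [-13.   -1.5   6.2] w 0.0295 j [ 0.27  0.59 -0.67  1.6   0.38  1.2   1.01]
```

12.4 mm so far; on to the stop, then release.

>>> carry_out:
  rows:
    - [1,0,0.1,-0.01,0]
    - [1,0,0.1,-0.01,0]
    - [1,0,0.12,-0.01,0]
    - [1,0,0.12,-0.01,0]
    - [1,0,0.12,-0.01,0]

```text
time: 30.57
ee_pos: [0.5887, 0.0897, 0.0594]
eef_rot: [0.725, 0.685, -0.067, -0.033]
ft_force: [-23.0, -3.0, 13.7]
width: 0.0297
```

```bash
python3 - <<'E'
from h import *
st()
E
```

```text
t 30.57 p [0.5887 0.0897 0.0594] x [ 0.052  0.997 -0.052] y [ 0.989 -0.059 -0.139] z [-0.142 -0.044 -0.989] F [-23.   -3.   13.7] w 0.0297 j [ 0.26  0.62 -0.67  1.56  0.38  1.25  1.02]
```

>>> carry_out:
  rows:
    - [1,0,0.03,0,0]
    - [0,0,0,0,0]
    - [0,0,0,0,0]
    - [0,0,0,0,0]
    - [0,0,0,0,0]
    - [0,0,0,0,0]
    - [0,0,0,-0.5,0]
    - [0,0,-0.05,-0.6,0]
    - [0,0,-0.05,-0.6,0]
    - [0,0,0,0,0]

```text
time: 31.4
ee_pos: [0.5952, 0.0924, 0.1126]
eef_rot: [0.724, 0.685, -0.067, -0.033]
ft_force: [0.8, 0.5, 0.4]
width: 0.0437
```

```bash
python3 - <<'E'
from h import *
st()
C=cam('wrist');a=camera('wrist');cv2.imwrite('pics/w8.png',a)
for q in('sleeve_2_mid','nozzle_2_mid'):
    for d in pinpoint(q,'wrist')[:3]: print(q,np.round(d['xy'],1),round(d['conf'],2),np.round(ray('wrist',d['xy'],.062,C),4))
togo((.507,.0945,.067))
E
```

```text
t 31.4 p [0.5952 0.0924 0.1126] x [ 0.052  0.997 -0.052] y [ 0.988 -0.059 -0.139] z [-0.142 -0.044 -0.989] F [0.8 0.5 0.4] w 0.0437 j [ 0.26  0.58 -0.68  1.5   0.35  1.34  1.04]
sleeve_2_mid [253.1 207. ] 0.74 [0.5766 0.0916 0.062 ]
nozzle_2_mid [254.  101.6] 0.65 [0.5071 0.0958 0.062 ]
tool units [ 0.03 -2.65  1.8 ]
```

View pics/w8.png

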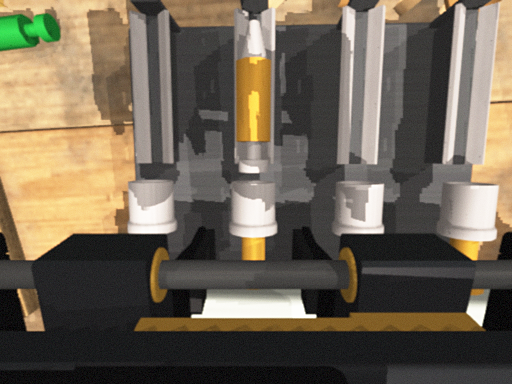

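Nozzle 2 is on its cradle at (254,101). All four sleeves are home, and couplers 0 and 1 are empty.

>>> carry_out:
  rows:
    - [0,0,-0.6,0,0]
    - [0,0,-0.7,0,0]
    - [0,0,-0.7,0,0]
    - [0,0,-0.6,0,0]
    - [0,0,0,0,0]
    - [0,0,0,0.5,0]
    - [0,0,0,0.5,0]
    - [0,0,0,0,0]

```text
time: 32.22
ee_pos: [0.5062, 0.0925, 0.083]
eef_rot: [0.725, 0.684, -0.072, -0.036]
ft_force: [-0.7, 0.2, -0.6]
width: 0.0437
```

```bash
python3 - <<'E'
from h import *
st();C=cam('wrist');camera('wrist')
for d in pinpoint('nozzle_2_mid','wrist')[:3]: print(np.round(d['xy'],1),round(d['conf'],2),np.round(ray('wrist',d['xy'],.062,C),4))
togo((.507,.0945,.067))
E
```

```text
t 32.22 p [0.5062 0.0925 0.083 ] x [ 0.053  0.997 -0.055] y [ 0.987 -0.061 -0.15 ] z [-0.153 -0.047 -0.987] F [-0.7  0.2 -0.6] w 0.0437 j [ 0.32  0.45 -0.73  1.76  0.3   1.22  1.01]
[256.9 247.7] 0.92 [0.5071 0.0946 0.062 ]
tool units [0.08 0.07 0.6 ]
```

>>> carry_out:
  force: 40
  rows:
    - [0,0.08,0.05,0.3,0]
    - [0,0,0,0.25,0]
    - [0,0,0,0,0]
    - [1,0,0,0,0]
    - [1,0,0,0,0]
    - [1,0,0,0,0]
    - [1,0,0,0,0]
    - [1,0,0,0,0]
    - [1,0,0,0,0]
    - [1,0,0,0,0]

```text
time: 33.15
ee_pos: [0.5087, 0.095, 0.0685]
eef_rot: [0.725, 0.684, -0.07, -0.035]
ft_force: [0.4, 0.5, -1.4]
width: 0.0232
```

```bash
python3 - <<'E'
from h import *
st()
E
```

```text
t 33.15 p [0.5087 0.095  0.0685] x [ 0.054  0.997 -0.054] y [ 0.987 -0.061 -0.146] z [-0.149 -0.045 -0.988] F [ 0.4  0.5 -1.4] w 0.0232 j [ 0.31  0.47 -0.72  1.76  0.32  1.19  1.  ]
```

>>> carry_out:
  rows:
    - [1,0,-0.08,-0.3,0]
    - [1,0,-0.1,-0.5,0]
    - [1,0,-0.15,-0.7,0]
    - [1,0,-0.15,-0.7,0]
    - [1,0,-0.1,-0.7,0]
    - [1,-0.5,-0.1,0,-0.3]
    - [1,-0.8,-0.1,0,-0.3]
    - [1,-0.8,-0.1,0,-0.3]
    - [1,-0.8,-0.1,0,0]
    - [1,-0.8,-0.1,0,0]
    - [1,-0.8,-0.1,0,0]
    - [1,-0.8,-0.1,0,0]
    - [1,-0.8,-0.1,0,0]
    - [1,-0.8,-0.1,0,0]
    - [1,-0.8,-0.1,0,0]
    - [1,0,0,0,0]

```text
time: 34.48
ee_pos: [0.4766, -0.1359, 0.1857]
eef_rot: [0.693, 0.717, -0.066, -0.035]
ft_force: [-0.3, -0.7, -0.8]
width: 0.0231
```

```bash
python3 - <<'E'
from h import *
st();togo((.437,-.295,.13),np.radians(91))
E
```

```text
t 34.48 p [ 0.4766 -0.1359  0.1857] x [-0.037  0.998 -0.041] y [ 0.989  0.03  -0.143] z [-0.142 -0.046 -0.989] F [-0.3 -0.7 -0.8] w 0.0231 j [ 0.71  0.24 -0.65  1.74  0.21  1.36  1.61]
turn units 0.22
tool units [-5.17 -1.2   2.27]
```

>>> carry_out:
  rows:
    - [1,-0.2,-0.6,0,0.2]
    - [1,-0.4,-0.5,0,0]
    - [1,-0.8,-0.1,0.2,0]
    - [1,-0.8,0,0.3,0]
    - [1,-0.8,0,0.3,0]
    - [1,-0.8,0,0.3,0]
    - [1,-0.8,0,0.3,0]
    - [1,0,0,0,0]
    - [1,0,0,0,0]

```text
time: 35.23
ee_pos: [0.4372, -0.2797, 0.1599]
eef_rot: [0.699, 0.711, -0.065, -0.032]
ft_force: [0.5, 0.8, -0.9]
width: 0.0227
```

```bash
python3 - <<'E'
from h import *
st();togo((.437,-.295,.028),np.radians(91))
C=cam('wrist');camera('wrist')
for d in pinpoint('nozzle_3_mid','wrist')[:3]: print(np.round(d['xy'],1),round(d['conf'],2),np.round(ray('wrist',d['xy'],.017,C),4))
E
```

```text
t 35.23 p [ 0.4372 -0.2797  0.1599] x [-0.02   0.999 -0.045] y [ 0.99   0.014 -0.137] z [-0.136 -0.048 -0.99 ] F [ 0.5  0.8 -0.9] w 0.0227 j [ 0.89  0.28 -0.54  1.74  0.24  1.29  1.86]
turn units 0.03
tool units [-0.31  0.59  4.38]
[294.4 229.1] 0.96 [ 0.4557 -0.244   0.017 ]
[432.8 210.7] 0.89 [ 0.4334 -0.1128  0.017 ]
```

```bash
python3 - <<'E'
from h import *
C=cam('wrist');a=camera('wrist');cv2.imwrite('pics/w9.png',a)
print(proj('wrist',(.4386,-.392,.017),C),proj('wrist',(.434,-.10,.017),C))
E
```

```text
[146.01770043 207.64053597] [446.14408454 211.86311399]
```

View pics/w9.png

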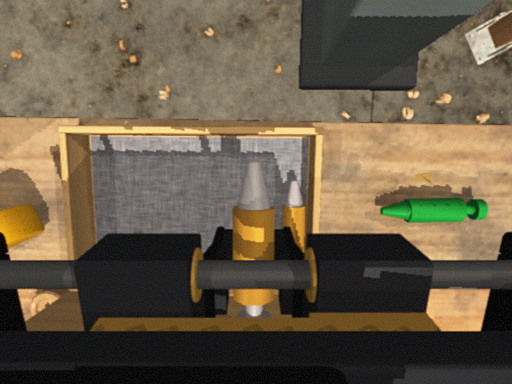

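Nozzle 3 has been knocked inside the case: it now lies by the left wall at (294,215), still inside and flat. Nozzle 2 is held, so I place it on the free right side.

>>> carry_out:
  rows:
    - [1,-0.6,0,0,0]
    - [1,-0.8,0,0.2,0]
    - [1,-0.8,0.1,0.3,0]
    - [1,-0.8,0.1,0.4,0]
    - [1,-0.4,0.1,0.5,0]
    - [1,0,0,0,0]
    - [1,0,0,0,0]

```text
time: 35.97
ee_pos: [0.4498, -0.3779, 0.1259]
eef_rot: [0.694, 0.717, -0.064, -0.028]
ft_force: [-0.4, 0.3, -0.9]
width: 0.0231
```

```bash
python3 - <<'E'
from h import *
st();togo((.437,-.385,.028),np.radians(91))
E
```

```text
t 35.97 p [ 0.4498 -0.3779  0.1259] x [-0.036  0.998 -0.048] y [ 0.991  0.029 -0.13 ] z [-0.129 -0.052 -0.99 ] F [-0.4  0.3 -0.9] w 0.0231 j [ 0.93  0.43 -0.48  1.62  0.32  1.25  1.97]
turn units 0.21
tool units [-0.07 -0.    3.3 ]
```

>>> carry_out:
  rows:
    - [1,0,0,0.5,0.2]
    - [1,0,0,0.7,0]
    - [1,0,0,0.7,0]
    - [1,0,0,0.5,0]
    - [1,0,0,0.2,0]
    - [1,0,0,0,0]
    - [1,0,0,0,0]

```text
time: 36.55
ee_pos: [0.4467, -0.3724, 0.0547]
eef_rot: [0.696, 0.715, -0.061, -0.023]
ft_force: [-0.3, -0.5, -0.5]
width: 0.0229
```

```bash
python3 - <<'E'
from h import *
st();togo((.437,-.385,.028),np.radians(91))
E
```

```text
t 36.55 p [ 0.4467 -0.3724  0.0547] x [-0.029  0.998 -0.052] y [ 0.992  0.023 -0.12 ] z [-0.119 -0.055 -0.991] F [-0.3 -0.5 -0.5] w 0.0229 j [ 0.92  0.49 -0.46  1.69  0.36  1.11  1.92]
turn units 0.13
tool units [-0.36 -0.22  0.94]
```

>>> carry_out:
  rows:
    - [1,-0.3,-0.2,0.3,0]
    - [1,0,0,0.3,0]
    - [1,0,0,0.2,0]
    - [1,0,0,0,0]
    - [1,0,0,0,0]

```text
time: 36.97
ee_pos: [0.4395, -0.3844, 0.0338]
eef_rot: [0.696, 0.715, -0.061, -0.021]
ft_force: [-0.6, -0.7, -1.0]
width: 0.023
```

```bash
python3 - <<'E'
from h import *
st();togo((.437,-.385,.026),np.radians(91))
E
```

```text
t 36.97 p [ 0.4395 -0.3844  0.0338] x [-0.03   0.998 -0.056] y [ 0.993  0.023 -0.116] z [-0.115 -0.059 -0.992] F [-0.6 -0.7 -1. ] w 0.023 j [ 0.93  0.52 -0.45  1.71  0.37  1.06  1.93]
turn units 0.14
tool units [-0.   -0.05  0.27]
```

>>> carry_out:
  rows:
    - [1,0,0,0.15,0]
    - [1,0,0,0.12,0]
    - [1,0,0,0,0]
    - [1,0,0,0,0]

```text
time: 37.3
ee_pos: [0.439, -0.3852, 0.0257]
eef_rot: [0.696, 0.715, -0.061, -0.02]
ft_force: [-1.0, 0.5, 0.5]
width: 0.0226
```

```bash
python3 - <<'E'
from h import *
st()
E
```

```text
t 37.3 p [ 0.439  -0.3852  0.0257] x [-0.029  0.998 -0.056] y [ 0.993  0.023 -0.115] z [-0.114 -0.059 -0.992] F [-1.   0.5  0.5] w 0.0226 j [ 0.93  0.53 -0.45  1.71  0.38  1.05  1.92]
```

>>> carry_out:
  rows:
    - [0.1,0,0,0,0]
    - [0.1,0,0,0,0]
    - [0.1,0,0,0,0]
    - [0.1,0,0,0,0]
    - [0.1,0,-0.05,-0.3,0]
    - [0.1,0,-0.12,-0.6,0]
    - [0.1,0,-0.2,-0.8,0]
    - [0.1,0,-0.2,-0.8,0]
    - [0.1,0,-0.2,-0.8,0]
    - [0.1,0,-0.2,-0.8,0]
    - [0.1,0,0,0,0]

```text
time: 38.22
ee_pos: [0.4234, -0.3767, 0.1594]
eef_rot: [0.696, 0.716, -0.061, -0.021]
ft_force: [1.0, -0.1, 0.8]
width: 0.039
```

```bash
python3 - <<'E'
from h import *
st();C=cam('wrist');a=camera('wrist');cv2.imwrite('pics/w10.png',a)
for q,z in(('nozzle_3_mid',.017),('lid_bar',.236)):
  for d in pinpoint(q,'wrist')[:3]: print(q,np.round(d['xy'],1),round(d['conf'],2),np.round(ray('wrist',d['xy'],z,C),4))
E
```

```text
t 38.22 p [ 0.4234 -0.3767  0.1594] x [-0.031  0.998 -0.054] y [ 0.993  0.025 -0.116] z [-0.115 -0.058 -0.992] F [ 1.  -0.1  0.8] w 0.039 j [ 0.98  0.34 -0.49  1.65  0.28  1.27  2.02]
nozzle_3_mid [392.7 247.6] 0.91 [ 0.4585 -0.2457  0.017 ]
nozzle_3_mid [293.5 216.4] 0.48 [ 0.4316 -0.3436  0.017 ]
```

View pics/w10.png

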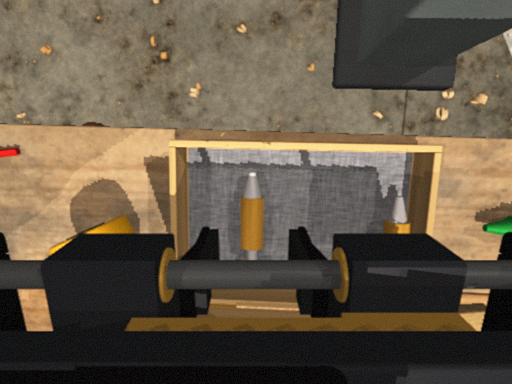

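Both nozzles lie in the case: one at (252,215), the other by the left wall at (398,225). The lid is still standing. I now turn and go over the handle.

>>> carry_out:
  rows:
    - [0.1,0,-0.1,-1,0]
    - [0.1,0,-0.1,-1,0]
    - [0.1,0,-0.1,-1,0]
    - [0.1,0,-0.1,-1,0]
    - [0.1,0,-0.1,-1,0]
    - [0.1,0,0,0,0]

```text
time: 38.87
ee_pos: [0.422, -0.3657, 0.3013]
eef_rot: [0.695, 0.716, -0.061, -0.033]
ft_force: [0.2, -0.1, -0.1]
width: 0.0394
```

>>> carry_out:
  rows:
    - [0,0,0,0,1]
    - [0,0,0,0,1]
    - [0,0,0,0,1]
    - [0,0,0,0,1]
    - [0,0,0,0,1]
    - [0,0,0,0,1]
    - [0,0,0,0,1]
    - [0,0,0,0,1]
    - [0,0,0,0,1]
    - [0,0,0,0,1]
    - [0,0,0,0,1]
    - [0,0,0,0,1]
    - [0,0,0,0,1]
    - [0,0,0,0,1]
    - [0,0,0,0,1]
    - [0,0,0,0,1]
    - [0,0,0,0,1]
    - [0,0,0,0,1]
    - [0,0,0,0,0]

```text
time: 40.45
ee_pos: [0.4181, -0.3624, 0.2742]
eef_rot: [0.996, -0.022, -0.081, 0.01]
ft_force: [0.1, 0.1, 0.4]
width: 0.0433
```

```bash
python3 - <<'E'
from h import *
st();C=cam('wrist');a=camera('wrist')
for q,z in(('nozzle_3_mid',.017),('lid_bar',.236)):
  for d in pinpoint(q,'wrist')[:3]: print(q,np.round(d['xy'],1),round(d['conf'],2),np.round(ray('wrist',d['xy'],z,C),4))
togo((.517,-.343,.31),.018)
E
```

```text
t 40.45 p [ 0.4181 -0.3624  0.2742] x [ 0.986 -0.045 -0.162] y [-0.042 -0.999  0.023] z [-0.163 -0.016 -0.987] F [0.1 0.1 0.4] w 0.0433 j [ 0.83  0.26 -0.32  1.49  0.18  1.54  0.45]
nozzle_3_mid [316.7  64.4] 0.92 [ 0.4555 -0.2438  0.017 ]
lid_bar [438.9 197.8] 0.68 [ 0.5185 -0.3411  0.236 ]
turn units -0.64
tool units [ 3.03 -0.74 -1.7 ]
```

>>> carry_out:
  rows:
    - [0,0,0,-0.9,-0.6]
    - [0,0,0,-0.9,0]
    - [0,0.5,-0.3,0,0]
    - [0,0.8,-0.3,0,0]
    - [0,0.8,-0.1,0,0]
    - [0,0.6,0,0,0]
    - [0,0,0,0,0]
    - [0,0,0,0,0]

```text
time: 41.27
ee_pos: [0.5093, -0.3382, 0.3144]
eef_rot: [0.996, 0.017, -0.082, 0.006]
ft_force: [-0.7, 0.3, -0.4]
width: 0.0436
```

```bash
python3 - <<'E'
from h import *
st();C=cam('wrist');a=camera('wrist')
for q,z in(('lid_bar',.236),):
  for d in pinpoint(q,'wrist')[:3]: print(q,np.round(d['xy'],1),round(d['conf'],2),np.round(ray('wrist',d['xy'],z,C),4))
togo((.518,-.343,.232),.018)
E
```

```text
t 41.27 p [ 0.5093 -0.3382  0.3144] x [ 0.986  0.034 -0.163] y [ 0.036 -0.999  0.01 ] z [-0.163 -0.015 -0.987] F [-0.7  0.3 -0.4] w 0.0436 j [ 0.72  0.4  -0.36  1.24  0.21  1.68  0.41]
lid_bar [283.3 215.3] 0.69 [ 0.5182 -0.3417  0.236 ]
turn units 0.17
tool units [0.76 0.14 2.67]
```

>>> carry_out:
  rows:
    - [-0.2,0.4,0.1,0,0.15]
    - [-0.2,0.35,0,0,0]
    - [-0.2,0,0,0.4,0]
    - [-0.2,0,0,0.5,0]
    - [-0.2,0,0,0.4,0]
    - [-0.2,0,0,0,0]

```text
time: 41.87
ee_pos: [0.5228, -0.3443, 0.2734]
eef_rot: [0.997, 0.009, -0.081, 0.008]
ft_force: [0.4, -0.7, -0.6]
width: 0.0518
```

```bash
python3 - <<'E'
from h import *
st();togo((.518,-.343,.232),.018)
E
```

```text
t 41.87 p [ 0.5228 -0.3443  0.2734] x [ 0.987  0.018 -0.161] y [ 0.02  -1.     0.015] z [-0.161 -0.018 -0.987] F [ 0.4 -0.7 -0.6] w 0.0518 j [ 0.71  0.44 -0.36  1.26  0.23  1.61  0.38]
turn units -0.0
tool units [ 0.07 -0.07  1.39]
```

>>> carry_out:
  force: 12
  rows:
    - [-0.2,0.06,0,0.4,0]
    - [-0.2,0,0,0.4,0]
    - [-0.2,0,0,0.4,0]
    - [-0.2,0,0,0.1,0]
    - [-0.2,0,0,0,0]
    - [-0.2,0,0,0,0]

```text
time: 42.37
ee_pos: [0.5174, -0.3459, 0.2329]
eef_rot: [0.997, 0.009, -0.08, 0.009]
ft_force: [-0.2, 1.2, -0.2]
width: 0.0525
```

```bash
python3 - <<'E'
from h import *
st();togo((.518,-.343,.232),.018)
E
```

```text
t 42.37 p [ 0.5174 -0.3459  0.2329] x [ 0.987  0.017 -0.16 ] y [ 0.02  -1.     0.016] z [-0.16  -0.019 -0.987] F [-0.2  1.2 -0.2] w 0.0525 j [ 0.72  0.45 -0.35  1.34  0.23  1.52  0.38]
turn units -0.01
tool units [ 0.03 -0.1   0.03]
```

>>> carry_out:
  rows:
    - [1,0,0,0,0]
    - [1,0,0,0,0]
    - [1,0,0,0,0]
    - [1,0,0,0,0]
    - [1,0,0,0,0]
    - [1,0,0,0,0]
    - [1,0,0,0,0]
    - [1,0,0,0,0]

```text
time: 43.03
ee_pos: [0.5188, -0.3462, 0.2357]
eef_rot: [0.997, 0.009, -0.079, 0.01]
ft_force: [-0.2, -1.1, 0.6]
width: 0.0093
```

```bash
python3 arc.py 1.0 10
```

```text
t 43.03 p [ 0.5188 -0.3462  0.2357] x [ 0.987  0.017 -0.157] y [ 0.02  -1.     0.018] z [-0.156 -0.021 -0.987] F [-0.2 -1.1  0.6] w 0.0093 j [ 0.72  0.45 -0.35  1.34  0.23  1.53  0.38]
r 0.19368339030258863 phi 1.5963184576008818
[-0.36 -0.    0.18]
[-0.37 -0.    0.08]
[-0.36 -0.    0.1 ]
[-0.36 -0.    0.13]
[-0.35 -0.    0.15]
[-0.34 -0.    0.17]
[-0.33 -0.    0.19]
[-0.32 -0.    0.21]
[-0.3  -0.    0.23]
[-0.29 -0.    0.24]
```

>>> carry_out:
  rows:
    - [1,-0.3,0,0.06,0]
    - [1,-0.36,0,0.08,0]
    - [1,-0.36,0,0.1,0]
    - [1,-0.36,0,0.13,0]
    - [1,-0.35,0,0.15,0]
    - [1,-0.34,0,0.17,0]
    - [1,0,0,0,0]

```text
time: 43.62
ee_pos: [0.4546, -0.3467, 0.2267]
eef_rot: [0.997, 0.011, -0.073, 0.011]
ft_force: [0.1, -0.7, -6.1]
width: 0.0092
```

```bash
python3 arc.py 0.6 10
```

```text
t 43.62 p [ 0.4546 -0.3467  0.2267] x [ 0.989  0.02  -0.146] y [ 0.023 -1.     0.02 ] z [-0.145 -0.023 -0.989] F [ 0.1 -0.7 -6.1] w 0.0092 j [ 0.8   0.32 -0.35  1.52  0.2   1.45  0.44]
r 0.19394114668597484 phi 1.260105842442904
[-0.31 -0.01  0.31]
[-0.36 -0.01  0.22]
[-0.34 -0.01  0.24]
[-0.32 -0.01  0.27]
[-0.3  -0.01  0.29]
[-0.29 -0.01  0.31]
[-0.26 -0.01  0.32]
[-0.24 -0.01  0.34]
[-0.22 -0.01  0.36]
[-0.2  -0.01  0.37]
```

>>> carry_out:
  rows:
    - [1,-0.3,0,0.28,0]
    - [1,-0.36,0,0.22,0]
    - [1,-0.34,0,0.24,0]
    - [1,-0.32,0,0.27,0]
    - [1,-0.3,0,0.29,0]
    - [1,-0.29,0,0.31,0]
    - [1,0,0,0,0]

```text
time: 44.2
ee_pos: [0.3922, -0.3477, 0.1904]
eef_rot: [0.997, 0.012, -0.069, 0.012]
ft_force: [1.0, -1.3, -6.6]
width: 0.0097
```

```bash
python3 arc.py 0.3 10
```

```text
t 44.2 p [ 0.3922 -0.3477  0.1904] x [ 0.99   0.022 -0.138] y [ 0.025 -0.999  0.023] z [-0.138 -0.026 -0.99 ] F [ 1.  -1.3 -6.6] w 0.0097 j [ 0.87  0.23 -0.34  1.7   0.18  1.33  0.51]
r 0.1919692170174978 phi 0.8835866263251428
[-0.19 -0.01  0.32]
[-0.23 -0.01  0.29]
[-0.21 -0.01  0.31]
[-0.19 -0.01  0.32]
[-0.17 -0.01  0.33]
[-0.15 -0.01  0.34]
[-0.13 -0.01  0.35]
[-0.11 -0.01  0.35]
[-0.09 -0.01  0.36]
[-0.07 -0.01  0.36]
```

>>> carry_out:
  rows:
    - [1,-0.19,0,0.32,0]
    - [1,-0.23,0,0.29,0]
    - [1,-0.21,0,0.31,0]
    - [1,-0.19,0,0.32,0]
    - [1,-0.17,0,0.33,0]
    - [1,-0.15,0,0.34,0]
    - [1,-0.13,0,0.35,0]
    - [1,-0.11,0,0.35,0]
    - [1,0,0,0,0]

```text
time: 44.95
ee_pos: [0.338, -0.3484, 0.1157]
eef_rot: [0.997, 0.013, -0.07, 0.011]
ft_force: [1.1, 1.1, -3.7]
width: 0.0097
```

```bash
python3 arc.py 0.02 10
```

```text
t 44.95 p [ 0.338  -0.3484  0.1157] x [ 0.99   0.023 -0.14 ] y [ 0.027 -0.999  0.021] z [-0.14  -0.024 -0.99 ] F [ 1.1  1.1 -3.7] w 0.0097 j [ 0.92  0.22 -0.32  1.89  0.18  1.16  0.55]
r 0.1907744632637906 phi 0.39633429761966743
[-0.03 -0.    0.24]
[-0.05 -0.01  0.23]
[-0.04 -0.01  0.24]
[-0.03 -0.01  0.24]
[-0.02 -0.01  0.24]
[-0.01 -0.01  0.24]
[-0.   -0.01  0.24]
[ 0.01 -0.01  0.24]
[ 0.02 -0.01  0.24]
[ 0.02 -0.    0.24]
```

>>> carry_out:
  rows:
    - [1,-0.03,0,0.24,0]
    - [1,-0.05,0,0.23,0]
    - [1,-0.04,0,0.24,0]
    - [1,-0.03,0,0.24,0]
    - [1,-0.02,0,0.24,0]
    - [1,-0.01,0,0.24,0]
    - [1,0,0,0.24,0]
    - [1,0.01,0,0.2,0]
    - [1,0,0,0,0]

```text
time: 45.7
ee_pos: [0.3235, -0.3488, 0.0548]
eef_rot: [0.997, 0.013, -0.071, 0.01]
ft_force: [1.3, 2.5, -3.4]
width: 0.0091
```

```bash
python3 arc.py 0.02 4
```

```text
t 45.7 p [ 0.3235 -0.3488  0.0548] x [ 0.989  0.024 -0.143] y [ 0.027 -0.999  0.018] z [-0.142 -0.022 -0.99 ] F [ 1.3  2.5 -3.4] w 0.0091 j [ 0.93  0.28 -0.31  1.96  0.22  1.03  0.53]
r 0.1908671239979033 phi 0.06688142011973817
[ 0.03 -0.    0.07]
[ 0.01 -0.    0.07]
[ 0.01 -0.    0.07]
[ 0.01 -0.    0.07]
```

>>> carry_out:
  rows:
    - [1,0.02,0,0.1,0]
    - [1,0.01,0,0.1,0]
    - [1,0.01,0,0.1,0]
    - [1,0,0,0.1,0]
    - [1,0,0,0.1,0]

```text
time: 46.12
ee_pos: [0.3226, -0.3504, 0.0407]
eef_rot: [0.997, 0.013, -0.072, 0.011]
ft_force: [-3.6, 4.8, 14.8]
width: 0.009
```

```bash
python3 arc.py 0.02 1
```

```text
t 46.12 p [ 0.3226 -0.3504  0.0407] x [ 0.989  0.024 -0.143] y [ 0.027 -0.999  0.02 ] z [-0.143 -0.024 -0.989] F [-3.6  4.8 14.8] w 0.009 j [ 0.93  0.3  -0.3   1.97  0.23  1.    0.52]
r 0.19137870637021404 phi -0.007163159795137653
[ 0.02  0.   -0.18]
```

>>> carry_out:
  rows:
    - [1,0,0,0.02,0]
    - [0.4,0,0,0,0]
    - [0.4,0,0,0,0]
    - [0.4,0,0,0,0]
    - [0.4,0,0,0,0]
    - [0.4,-0.04,0,-0.3,0]
    - [0.4,-0.08,0,-0.5,0]
    - [0.4,-0.1,0,-0.7,0]
    - [0.4,-0.1,0,-0.8,0]
    - [0.4,-0.1,0,-0.8,0]
    - [0.4,-0.1,0,-0.8,0]
    - [0.4,-0.1,0,-0.8,0]
    - [0.4,0,0,0,0]

```text
time: 47.2
ee_pos: [0.324, -0.3499, 0.1934]
eef_rot: [0.997, 0.012, -0.07, 0.014]
ft_force: [0.6, -0.2, -0.3]
width: 0.0262
```

```bash
python3 - <<'E'
from h import *
st();C=cam('wrist');a=camera('wrist')
for q,z in(('lid_bar',.05),('case_hinge',.046)):
  for d in pinpoint(q,'wrist')[:2]: print(q,np.round(d['xy'],1),round(d['conf'],2),np.round(ray('wrist',d['xy'],z,C),4))
b=camera('scene');cv2.imwrite('pics/w11.png',cv2.resize(np.hstack([a,cv2.resize(camera('top')[100:292,230:486],(512,384))]),(800,300)))
E
```

```text
t 47.2 p [ 0.324  -0.3499  0.1934] x [ 0.99   0.023 -0.141] y [ 0.027 -0.999  0.026] z [-0.14 -0.03 -0.99] F [ 0.6 -0.2 -0.3] w 0.0262 j [ 0.95  0.12 -0.32  1.83  0.15  1.3   0.61]
lid_bar [271.9 179. ] 0.97 [ 0.3201 -0.3431  0.05  ]
case_hinge [490.6 188.9] 0.88 [ 0.5148 -0.3417  0.046 ]
```

View pics/w11.png

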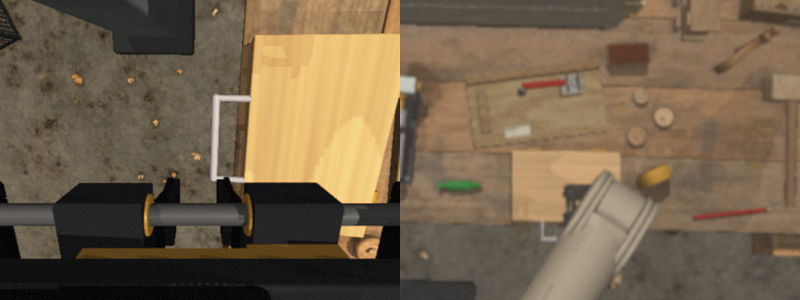

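The lid is down: the handle is at (215,137) in the left panel and the closed box at (565,187) in the right panel. As a last check I push lightly on the bar with closed fingers to feel that it is fully shut.

>>> carry_out:
  rows:
    - [1,-0.45,0,0.8,0]
    - [1,0,0,0.8,0]
    - [1,0,0,0.7,0]
    - [1,0,0,0.5,0]
    - [1,0,0,0.5,0]
    - [1,0,0,0,0]
    - [1,0,0,0,0]

```text
time: 48.03
ee_pos: [0.2898, -0.3481, 0.0821]
eef_rot: [0.997, 0.013, -0.077, 0.007]
ft_force: [0.6, 0.4, 1.4]
width: 0.001
```

```bash
python3 - <<'E'
from h import *
st();togo((.3245,-.345,.068))
E
```

```text
t 48.03 p [ 0.2898 -0.3481  0.0821] x [ 0.988  0.026 -0.153] y [ 0.028 -1.     0.012] z [-0.153 -0.016 -0.988] F [0.6 0.4 1.4] w 0.001 j [ 0.97  0.2  -0.3   1.99  0.19  1.08  0.6 ]
tool units [ 1.22 -0.08  0.29]
```

>>> carry_out:
  rows:
    - [1,0.2,0,-0.3,0]
    - [1,0.5,0,-0.1,0]
    - [1,0.5,0,0,0]
    - [1,0,0,0,0]
    - [1,0,0,0.15,0]
    - [1,0,0,0.15,0]
    - [1,0,0,0.12,0]
    - [1,0,0,0.1,0]

```text
time: 48.7
ee_pos: [0.3296, -0.3486, 0.0793]
eef_rot: [0.997, 0.013, -0.074, 0.009]
ft_force: [-0.2, -0.0, 0.5]
width: 0.0005
```

```bash
python3 - <<'E'
from h import *
st()
E
```

```text
t 48.7 p [ 0.3296 -0.3486  0.0793] x [ 0.989  0.025 -0.149] y [ 0.028 -0.999  0.016] z [-0.148 -0.02  -0.989] F [-0.2 -0.   0.5] w 0.0005 j [ 0.92  0.26 -0.31  1.92  0.21  1.09  0.54]
```

>>> carry_out:
  rows:
    - [1,-0.1,0,0.12,0]
    - [1,0,0,0.12,0]
    - [1,0,0,0.12,0]
    - [1,0,0,0.12,0]
    - [1,0,0,0.12,0]

```text
time: 49.12
ee_pos: [0.3239, -0.3496, 0.0682]
eef_rot: [0.997, 0.012, -0.075, 0.01]
ft_force: [-11.3, 18.2, 59.1]
width: 0.0008
```

```bash
python3 - <<'E'
from h import *
st()
E
```

```text
t 49.12 p [ 0.3239 -0.3496  0.0682] x [ 0.989  0.022 -0.149] y [ 0.025 -1.     0.019] z [-0.148 -0.022 -0.989] F [-11.3  18.2  59.1] w 0.0008 j [ 0.93  0.27 -0.31  1.94  0.21  1.06  0.53]
```

>>> carry_out:
  rows:
    - [1,0,0,-0.2,0]
    - [1,0,0,-0.5,0]
    - [1,0,0,-0.8,0]
    - [1,0,0,-0.8,0]
    - [1,0,0,-0.8,0]
    - [1,0,0,-0.8,0]
    - [1,0,0,0,0]
    - [1,0,0,0,0]

```text
time: 49.78
ee_pos: [0.3401, -0.3465, 0.1894]
eef_rot: [0.997, 0.011, -0.075, 0.01]
ft_force: [-0.2, -0.2, -0.9]
width: 0.0005
```

```bash
python3 - <<'E'
from h import *
st();C=cam('wrist');camera('wrist')
for d in pinpoint('lid_bar','wrist')[:1]: print(np.round(d['xy'],1),round(d['conf'],2),np.round(ray('wrist',d['xy'],.05,C),4))
C=cam('top');camera('top')
for q in('nozzle_2_mid','nozzle_3_mid','glue_bottle','sand_block','tape_measure'):
  print(q,[(np.round(d['xy'],0).tolist(),round(d['conf'],2)) for d in pinpoint(q,'top')[:3]])
print(close_job())
E
```

```text
t 49.78 p [ 0.3401 -0.3465  0.1894] x [ 0.988  0.021 -0.15 ] y [ 0.024 -1.     0.018] z [-0.15  -0.022 -0.988] F [-0.2 -0.2 -0.9] w 0.0005 j [ 0.92  0.15 -0.32  1.8   0.16  1.32  0.58]
[257.9 185.2] 0.81 [ 0.3219 -0.3445  0.05  ]
nozzle_2_mid [([228.0, 176.0], 0.45)]
nozzle_3_mid [([269.0, 218.0], 0.65)]
glue_bottle [([148.0, 136.0], 0.74)]
sand_block [([122.0, 217.0], 0.75), ([392.0, 211.0], 0.28)]
tape_measure [([394.0, 207.0], 0.58)]
the job is handed in; nothing more can be done
None
```

The job is done and handed in at about 50 s of robot time. I raised the lid upright, freed the two nozzles that were there (couplers 2 and 3) by drawing each sleeve to its stop, laid both in the case, and shut the lid.

**Last checks that passed**
- The handle met a hard stop at its shut height, with its top about 54 mm above the bench, and the lid was still closed in the final pictures.
- The sleeves were back home and couplers 0 and 1 were empty.
- The sanding block, glue bottle, tape measure and green look-alike were found where they started.

**What went wrong or disagreed**
- **Nozzle 3 knocked:** after I laid it down it was moved inside the case, to beside the left wall. It was still lying flat inside, so I put nozzle 2 on the other side.
- **Hard push:** my last test push with the fingertips on the closed handle reached about 59 N at the wrist, more than I meant. That is under the 120 N wrist limit, and it was the fingertips pressing, not the gripper's body.
- **Stray detection:** the final top-view search reported a weak "nozzle_2" at (228,176). That is coupler 3's sleeve, which earlier pictures showed empty, so I took it as false.

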